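# Move the stain kit over to the new rack in its order of use

### The arm

A 6-joint arm with a two-finger parallel gripper is mounted at the origin on a cart in front of the work surface, level with it; the furniture and walls round the work are solid. World frame = base frame: x ahead of the robot, y to its left, z up, the work surface at z = 0. Lengths are in mm, angles in rad, forces in N, time in s.
With the tool pointing down it reaches from about 350 to 775 mm from the base axis. Payload 7.3 kg.
Tool frame: the origin (TCP) lies between the finger pads; the fingertips stand 17 mm ahead of it and the grasp point (between the pads) lies 2 mm behind it; z points along the fingers, y is the direction in which the jaws open and shut (so a half turn about z gives the same grasp; the last joint's range is limited). The gripper opens to 92 mm and grips with 3 to 60 N. Pads are 19 mm wide; open, the fingers measure 130 mm over their backs; the gripper's body (75 mm by 190 mm) begins 47 mm behind the grasp point.
Start: joints at [0.969, 0.342, 1.524, -0, 1.275, -0.146], TCP at [231.083, 471.427, 243.741] pointing down, gripper open.
Joint ranges: [-2.53, 2.53], [-0.77, 2.02], [0.04, 2.7], [-1, 4.14], [0.28, 2.66], [-3.11, 3.11]. Speed limits (rad/s): [2.57, 2.57, 3.14, 3.14, 3.14, 3.14].

### API

Orientations are given as [roll, pitch, yaw] about the fixed x, y, z axes, in that order (R = Rz(yaw) Ry(pitch) Rx(roll)).
In Python, from plant import get_obs, capture, get_calibration, close_job gives the robot as it stands.
- The arm moves only by the tool carry_out, never from a script. Its argument "moves" is one flat list of numbers, 7 for each row, row after row: the shift along the tool's x, y, z normalised to -1 to 1, where 1 is 40 cm, then the turn, a rotation vector about the tool's x, y, z normalised to -1 to 1, where 1 is 30 degrees, then the opening, from 0 (shut) to 1 (fully open). A call has exactly 8 rows; each row is the pose to reach, as a shift and turn from the pose measured when the call began, along the tool's axes at that moment; what a row does not reach only later rows make up. A row lasts 1/10 s, in which the tool goes at most 50 mm and 8.59 degrees, less where a joint would pass 70% of its speed; a pose out of reach is approached as far as the arm can. A call with a number of a shift or a turn outside -1 to 1 is refused whole. A call with a gripper value outside its range is refused whole. The fingers move at their own pace and stop on an object; the grip force is fixed at half the most. Time passes only in rows, so rows that repeat a pose let the fingers close, or fill a call up. It gives the time, the measured TCP pose, the force and the opening at its end, in the units of the state.
- get_obs(): the state, without advancing time (a new reading comes with each control period).
- capture(name): name is "scene" or "top" or "wrist"; returns the picture (400x640x3 uint8, red, green, blue); there is no depth.
- get_calibration(name): a dict with "vfov" (degrees; the focal length in pixels is half the picture's height over the tangent of half this angle, whatever the lens; pixels are square), "cx", "cy" (the principal point, pixels), "cam_to_world" (4x4, takes a point from camera to world coordinates). Camera axes: x right, y up, looking along -z (the intrinsics and any distortion apply to the point x, -y, -z); pixel columns grow to the right and rows downward; lengths in mm; the calibration is good to about 2 mm. A picture is of the moment at which its call begins: read the wrist's pose just before it. get_calibration takes no time and is no camera call; for the wrist camera it gives the pose at the moment of the call.
- close_job(): hands the job in, once; it reports no verdict.
The state is a dict: "time": time; "joint_positions": joint angles; "dq": joint speeds; "tau": joint torques, N m; "tool_pos": TCP position; "tcp_rot": TCP orientation; "contact_force": force on the tool from outside, world axes, zero at the start; "moment": the same for the moment, N m; "grip_width": finger opening in mm.
Only numpy, scipy, OpenCV 4.12 (cv2) and the standard library are available. Lean on these libraries where they do the work, as an engineer would, in place of code of your own. Each camera call takes 0.05 s, during which the arm holds its last target.

### The job

The four containers of the stain-removal kit stand in the wooden rack in the order in which they are used. Move them over to the empty black wire rack, keeping the same left-to-right order: one container standing upright in the middle of each compartment, let go. Do not tip any of them over on the way, and leave the sponge block, the low tin and the scrubbing brush where they are.

Things in the scene. Friction and masses are not known exactly. Their poses are not given: they have to be found in the camera images.
- wooden_rack: Old pine rack, full at the start, left or right of the wire one. Fixed, 304 mm along y, 92 mm along x. Origin: centre of underside; x away from robot, y left, z up (yaw within 0.12 rad). 4 compartments in a row, centres x = 0, y = +108, +36, -36, -108 mm, each 67 x 67 mm, floor 12 mm above the worktop; back board, front dowel and thin dividers up to 34 mm above the worktop, end walls up to 40 mm.
- wire_rack: New black wire rack, empty at the start. Fixed, 293 mm along y, 84 mm along x. Origin: centre of underside; x away from robot, y left, z up (yaw within 0.12 rad). 4 compartments in a row, centres x = 0, y = +108, +36, -36, -108 mm, each 67 x 67 mm, floor 12 mm above the worktop; a 5 mm wire rail all round and wire hoops between the compartments, tops 34.5 mm above the worktop.
- dropper_bottle: Slim amber glass bottle with a black dropper top: round body 33 mm in diameter up to 70 mm height, then a narrower collar and rubber bulb (13 mm), 102 mm high in all, about 70 g. Origin: centre of its underside, z up. At the start upright near the centre of a wooden-rack compartment.
- shaker_jar: Slim clear jar with green contents and a mustard-coloured lid, dark blue label: round, 42 mm in diameter, 96 mm high (lid from 76 mm up), about 110 g. Origin: centre of its underside, z up. At the start upright near the centre of a wooden-rack compartment.
- metal_canister: Plain round aluminium canister with a push-on lid: 52 mm in diameter, 79 mm high (lid seam at 61 mm), about 130 g. Origin: centre of its underside, z up. At the start upright near the centre of a wooden-rack compartment.
- square_bottle: White plastic bottle, square in section with rounded corners: 46 x 46 mm body up to 64 mm height, sloped shoulder to 71 mm, round grey screw cap 35 mm in diameter from 73 to 89 mm height, about 130 g. Its x and y axes are square to its flat sides; at the start turned at most 0.25 rad from the wooden rack. Origin: centre of its underside, z up. At the start upright near the centre of a wooden-rack compartment.
- scourer_block: Upright dark green sponge block, 30 x 31 x 50 mm high, standing between the two racks; a bystander. Origin: centre of its underside.
- low_tin: Low round food tin, 86 mm in diameter, 40 mm high, behind the racks; a bystander. Origin: centre of its underside. Over it hang wall cabinets: undersides 457 mm above the worktop, doors from x = 0.585 m on, with a bar handle out to x = 0.547 m near y = 0.12 m.
- scrub_brush: Red scrubbing brush with a bow handle, 52 x 150 x 91 mm high, behind the racks; a bystander. Origin: centre of its underside.
Mind the look-alikes: they are no part of the job. What is shaped like the shaker_jar but pink is not meant.

How it is judged:
By the outcome, as a careful person would: the job done as asked, in the order asked, and still so for the second after the job is handed in, with the robot touching nothing.
It also fails if it takes over 109 s, if anything falls off the work surface, if the arm or the gripper's body presses on something with over 40 N, if the wrist force passes 120 N, or if a joint passes its speed limit or range.

## Working session

There is one attempt and no reset: what is moved stays moved. The work goes in short steps, Python scripts to look and compute and a tool call to move; the robot and the scene stay as the last step left them, time stands still between calls to the robot, and variables do not carry over. Pictures are saved under pics/ and viewed, and the job is handed in when it is done.

Besides the shell and the picture viewer there is one more tool, called after "Request:" as name(argument=value, ...), one argument or row to a line, values as JSON. carry_out: Moves the arm, as the interface text tells. Scaled input: -1 to 1 covers 40 cm each way for a shift and 30 degrees each way for a turn. Its arguments: {"type":"object","properties":{"moves":{"type":"array","items":{"type":"number"}}},"required":["moves"]}

```bash
mkdir -p pics; ls
python3 - <<'E'
from plant import *
import cv2,numpy as np
print(get_obs())
for n in("scene","top","wrist"):
    c=get_calibration(n);print(n,c)
    im=capture(n);cv2.imwrite(f"pics/{n}0.png",im[:,:,::-1])
E
```

```text
pics
{'time': 0.0, 'joint_positions': array([ 9.68990053e-01,  3.42701975e-01,  1.52500179e+00,  2.99574766e-05,
        1.27541613e+00, -1.45969801e-01]), 'dq': array([ 0.00011916, -0.00068047,  0.00084007, -0.00112208, -0.00015576,
       -0.00127984]), 'tau': array([ 1.18110063e-03, -4.31243169e+01, -2.44219190e+01,  7.17825419e-02,
        5.60674549e-02, -1.39058270e-04]), 'tool_pos': array([230.85314769, 471.09868173, 243.0610348 ]), 'tcp_rot': array([-3.14008582e+00, -2.50481913e-04,  2.68574725e+00]), 'contact_force': array([ 0.82443082,  0.1234916 , -0.0721121 ]), 'moment': array([ 0.00226074, -0.01663316,  0.06114059]), 'grip_width': 92.0373998555836}
scene {'vfov': 44.37953194261209, 'cx': 308.87948894069416, 'cy': 199.80049516656243, 'cam_to_world': array([[ 5.22342280e-01,  4.47341480e-01, -7.25978059e-01,
        -3.82956268e+02],
       [-8.52384006e-01,  2.98361495e-01, -4.29443739e-01,
        -5.39156513e+02],
       [ 2.44959007e-02,  8.43128708e-01,  5.37153546e-01,
         7.45600500e+02],
       [ 0.00000000e+00,  0.00000000e+00,  0.00000000e+00,
         1.000
[... 199 characters left out ...]

       [-9.99674603e-01,  1.91155687e-02,  1.68903026e-02,
         9.45884015e+00],
       [ 1.92917500e-02,  1.33357580e-01,  9.90880207e-01,
         1.27881296e+03],
       [ 0.00000000e+00,  0.00000000e+00,  0.00000000e+00,
         1.00000000e+00]])}
wrist {'vfov': 68.59416172859291, 'cx': 315.0441010591014, 'cy': 201.65550555470332, 'cam_to_world': array([[ 4.40454912e-01, -8.57228250e-01, -2.66756814e-01,
         1.58920488e+02],
       [ 8.97774069e-01,  4.20201045e-01,  1.32033337e-01,
         5.07059078e+02],
       [-1.09121468e-03, -2.97642082e-01,  9.54676909e-01,
         3.84145918e+02],
       [ 0.00000000e+00,  0.00000000e+00,  0.00000000e+00,
         1.00000000e+00]])}
```

View pics/scene0.png

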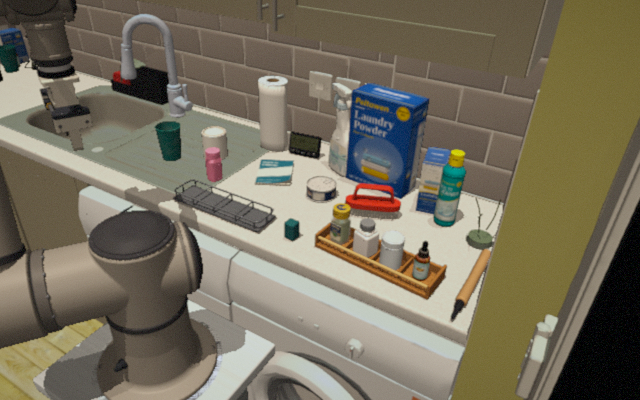

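View pics/top0.png

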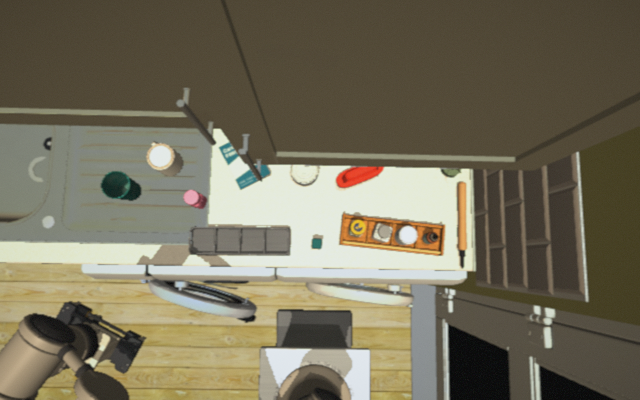

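View pics/wrist0.png

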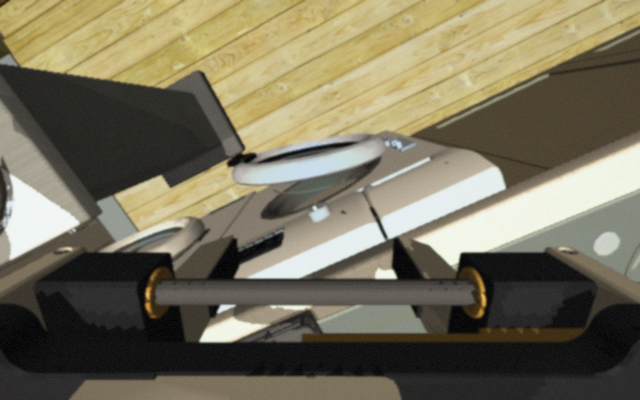

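The scene and top pictures show the wooden rack on the right (top image, about x 340-445, y 212-255) holding, from left to right, shaker jar, square bottle, canister and dropper. The wire rack is at (190-290, 227-255), the sponge at (317,242), and the pink look-alike at (195,198).

Run:
```python
import cv2
a=cv2.imread("pics/top0.png");
cv2.imwrite("pics/t1.png",cv2.resize(a[200:265,330:455],None,fx=6.4,fy=6.4,interpolation=cv2.INTER_CUBIC))
cv2.imwrite("pics/t2.png",cv2.resize(a[215:265,180:330],None,fx=5.3,fy=5.3,interpolation=cv2.INTER_CUBIC))
a=cv2.imread("pics/scene0.png");
cv2.imwrite("pics/s1.png",cv2.resize(a[195:300,300:455],None,fx=5,fy=5,interpolation=cv2.INTER_CUBIC))
cv2.imwrite("pics/s2.png",cv2.resize(a[170:250,165:305],None,fx=5.6,fy=5.6,interpolation=cv2.INTER_CUBIC))
```

```text
(no output)
```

View pics/t1.png

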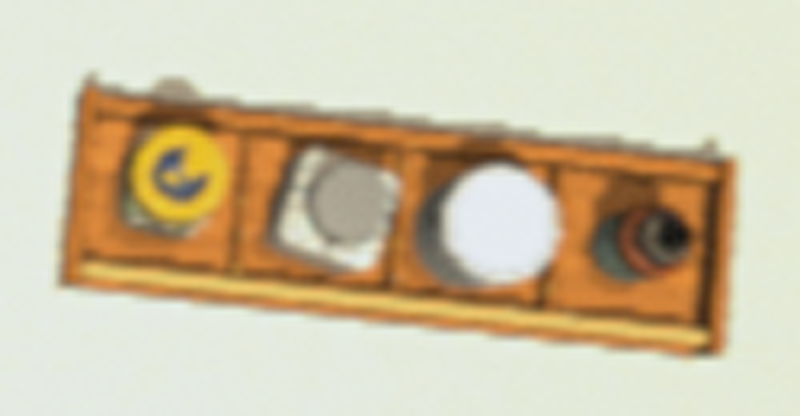

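View pics/t2.png

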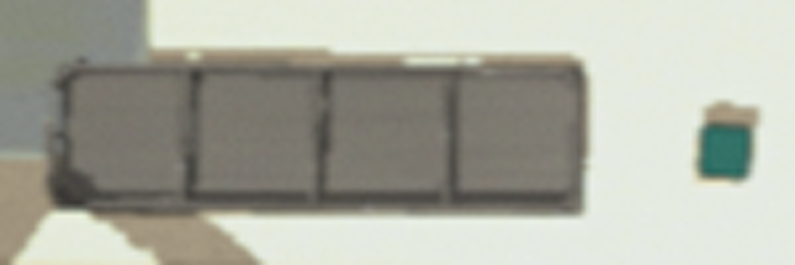

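View pics/s1.png

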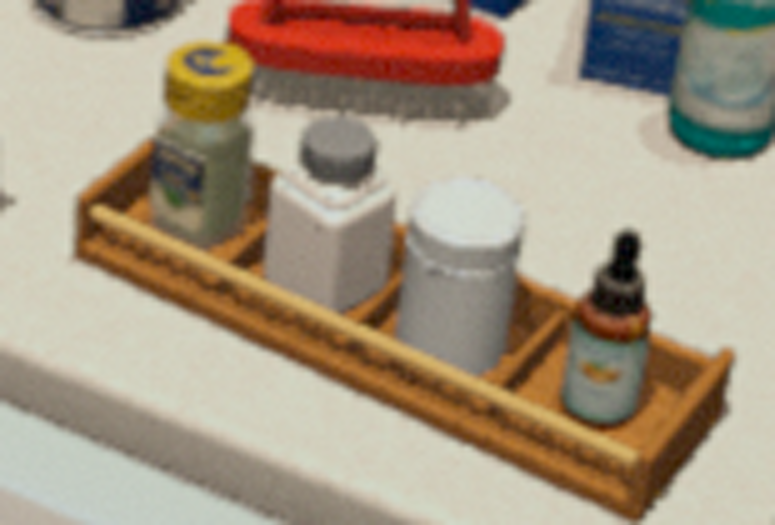

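View pics/s2.png

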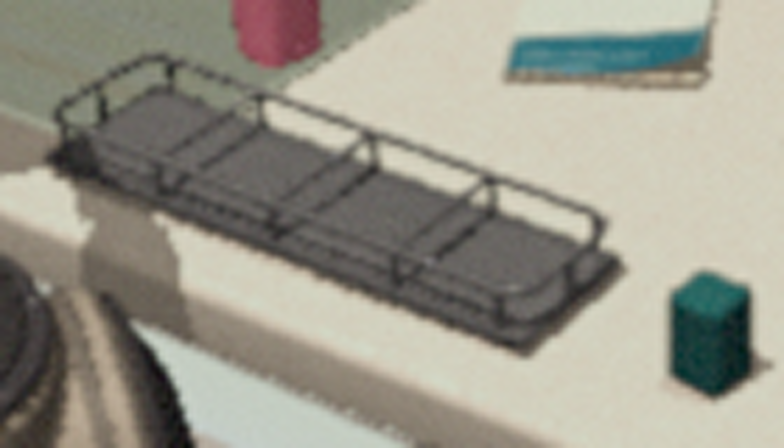

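```bash
cat > h.py <<'E'
import numpy as np,cv2
from scipy.optimize import least_squares
from plant import *
def proj(c,P):
    P=np.atleast_2d(P).astype(float);T=np.linalg.inv(c['cam_to_world'])
    q=P@T[:3,:3].T+T[:3,3]; f=200/np.tan(np.radians(c['vfov']/2))
    return np.c_[c['cx']+f*q[:,0]/-q[:,2], c['cy']+f*q[:,1]/q[:,2]]
def ray(c,uv,z):
    f=200/np.tan(np.radians(c['vfov']/2))
    d=np.array([(uv[0]-c['cx'])/f,-(uv[1]-c['cy'])/f,-1]);d=c['cam_to_world'][:3,:3]@d
    o=c['cam_to_world'][:3,3];return (o+d*(z-o[2])/d[2])
def un(p,s,off): return (np.array(p,float)+.5)/s-.5+np.array(off)
def tri(obs):
    A=[];b=[]
    for c,uv in obs:
        o=c['cam_to_world'][:3,3];d=ray(c,uv,0)-o;d/=np.linalg.norm(d);M=np.eye(3)-np.outer(d,d);A.append(M);b.append(M@o)
    A=np.vstack(A);b=np.hstack(b);x=np.linalg.lstsq(A,b,rcond=None)[0];return x,np.linalg.norm(A@x-b)
def rackpts(pose,P):
    x,y,t=pose;P=np.asarray(P,float);c,s=np.cos(t),np.sin(t)
    return np.c_[x+c*P[:,0]-s*P[:,1],y+s*P[:,0]+c*P[:,1],P[:,2]]
E
python3 - <<'E'
from h import *
T=get_calibration("top");S=get_calibration("scene")
t1=lambda p:un(p,6.4,(330,200));t2=lambda p:un(p,5.3,(180,215));s1=lambda p:un(p,5,(300,195));s2=lambda p:un(p,5.6,(165,170))
for n,z,a,b in [("shaker",108,(180,173),(212,60)),("square",101,(348,202),(340,133)),("can",91,(502,223),(467,208)),("drop",114,(677,237),(628,236)),("sponge",50,(727,150),(709,286))]:
    ta=t1(a) if n!="sponge" else t2(a); sb=s1(b) if n!="sponge" else s2(b)
    print(n,ray(T,ta,z)[:2].round(1),ray(S,sb,z)[:2].round(1),*tri([(T,ta),(S,sb)]))
# wooden
wt=[((60,285),(-46,152,0)),((720,352),(-46,-152,40)),((737,158),(46,-152,40)),((88,85),(46,152,40))]
ws=[((76,255),(-46,152,0)),((638,515),(-46,-152,0)),((728,352),(46,-152,40)),((78,195),(-46,152,40)),((640,460),(-46,-152,40))]
def fit(tp,sp,ft,fs):
    def res(p):
        return np.r_[(proj(T,rackpts(p,[q for _,q in tp]))-[ft(a) for a,_ in tp]).ravel(),(proj(S,rackpts(p,[q for _,q in sp]))-[fs(a) for a,_ in sp]).ravel()]
    r=least_squares(res,[450,0,0]);print(r.x.round(3),r.fun.reshape(-1,2).round(1).tolist());return r.x
W=fit(wt,ws,t1,s1)
rt=[((190,130),(0,72,34)),((322,130),(0,0,34)),((452,130),(0,-72,34)),((582,212),(-42,-146.5,0))]
rs=[((625,268),(42,-146.5,0)),((525,352),(-42,-146.5,0)),((48,155),(-42,146.5,0))]
R=fit(rt,rs,t2,s2)
for pose,ims in((W,[("t1.png",T,6.4,(330,200)),("s1.png",S,5,(300,195))]),(R,[("t2.png",T,5.3,(180,215)),("s2.png",S,5.6,(165,170))])):
    for n,c,s,off in ims:
        im=cv2.imread("pics/"+n)
        def line(P,col):
            q=proj(c,rackpts(pose,P));q=((q-off+.5)*s-.5).round().astype(int);cv2.polylines(im,[q],False,col,1)
        L,D=(152,46) if pose is W else (146.5,42); h=40 if pose is W else 34.5
        for z,col in((0,(255,0,0)),(h,(0,0,255))): line([(D,L,z),(D,-L,z),(-D,-L,z),(-D,L,z),(D,L,z)],col)
        for y in(72,0,-72): line([(D-6,y,34),(-D+6,y,34)],(0,255,0))
        for y in(108,36,-36,-108):
            line([(8,y,12),(-8,y,12)],(255,0,255));line([(0,y-8,12),(0,y+8,12)],(255,0,255))
        cv2.imwrite("pics/o_"+n,im)
E
```

```text
shaker [ 495.2 -110. ] [ 496.9 -110.7] [ 495.5038122  -110.52370717  108.61622293] 1.032159947496726
square [ 484.5 -183.7] [ 485.2 -184.3] [ 484.70077614 -184.04295127  101.10872992] 0.5961654077064168
can [ 477.3 -252.8] [ 477.  -252.2] [ 477.11491641 -252.50145093   91.10971335] 0.4612912172294734
drop [ 471.1 -323. ] [ 466.3 -328.1] [ 471.89481251 -325.56187399  109.15541853] 1.692273785244113
sponge [451.    1.8] [451.1   3.2] [450.61618727   2.24755793  50.65979442] 0.8107740000333977
[ 4.82592e+02 -2.18139e+02 -9.70000e-02] [[-0.9, -0.3], [0.8, 0.7], [0.5, -0.4], [-1.1, -0.9], [-1.4, -0.0], [-0.9, 2.4], [1.8, -0.8], [-1.3, -1.1], [1.6, -0.5]]
[ 4.59319e+02  2.27120e+02 -1.00000e-03] [[-1.1, -0.7], [-1.1, -0.2], [-0.8, 0.2], [0.5, -0.0], [0.9, 0.4], [-0.0, 1.1], [0.7, 1.9]]
```

```bash
cd pics
python3 - <<'E'
import cv2,numpy as np
f=lambda n,w:cv2.resize(cv2.imread(n),(w,300))
cv2.imwrite("c1.png",np.vstack([cv2.resize(cv2.imread("o_t2.png"),(790,265)),cv2.resize(cv2.imread("o_s2.png"),(790,330))[:330]]))
E
```

```text
(no output)
```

View pics/c1.png

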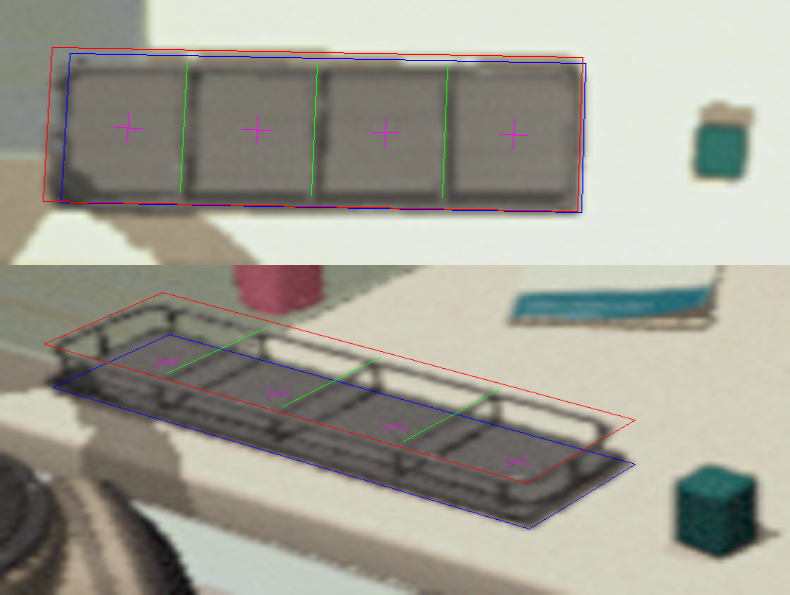

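View pics/o_s1.png

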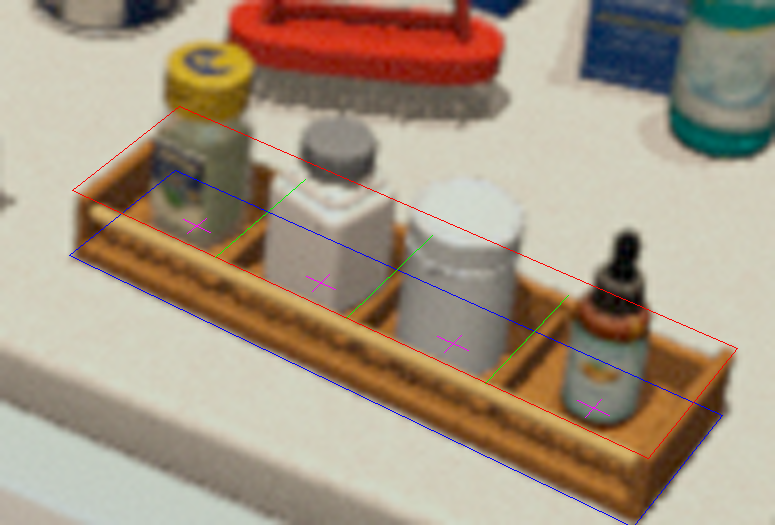

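View pics/o_t1.png

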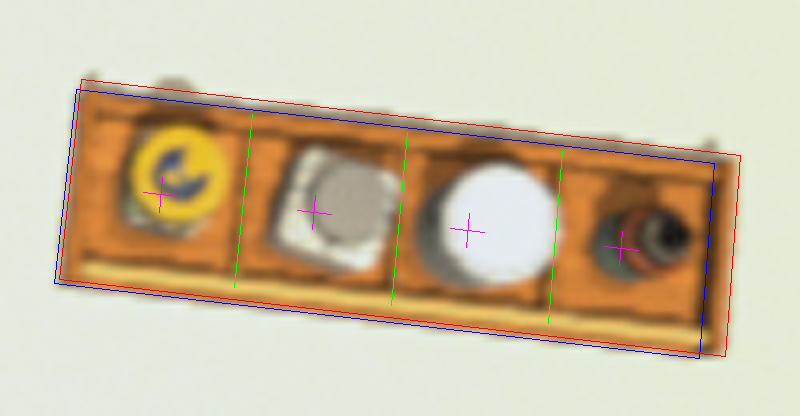

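```bash
cat > m.py <<'E'
import sys,numpy as np
from plant import get_obs
from scipy.spatial.transform import Rotation as R
# python3 m.py x y z yaw  ... -> units from current pose
o=get_obs();p=o['tool_pos'];R0=R.from_euler('xyz',o['tcp_rot'])
print('t',round(o['time'],2),'tcp',p.round(1),'rot',o['tcp_rot'].round(4),'w',round(o['grip_width'],1),'F',o['contact_force'].round(1))
a=list(map(float,sys.argv[1:]))
for i in range(0,len(a),4):
    x,y,z,w=a[i:i+4];d=R0.inv().apply(np.array([x,y,z])-p)/400;rv=(R0.inv()*R.from_euler('xyz',[np.pi,0,w])).as_rotvec(degrees=True)/30
    print(d.round(4).tolist(),rv.round(3).tolist(), 'dist',np.linalg.norm(d*400).round(0))
E
python3 m.py 360 340 260 2.19  440 220 260 1.571
```

```text
t 0.15 tcp [230.9 471.2 243.2] rot [-3.1405e+00 -2.0000e-04  2.6858e+00] w 91.8 F [ 0.1 -0.3 -0.2]
[-0.4341, -0.1525, -0.0418] [-0.002, 0.0, 0.947] dist 185.0
[-0.7458, -0.3339, -0.0417] [-0.002, 0.001, 2.129] dist 327.0
```

Request:
carry_out(
  moves=[-0.1,-0.035,-0.01,0,0,0.25,1,-0.2,-0.07,-0.02,0,0,0.5,1,-0.3,-0.105,-0.03,0,0,0.75,1,-0.4,-0.14,-0.04,0,0,0.95,1,-0.47,-0.18,-0.042,0,0,0.95,1,-0.54,-0.22,-0.042,0,0,0.95,1,-0.54,-0.22,-0.042,0,0,0.95,1,-0.54,-0.22,-0.042,0,0,0.95,1],
)

```text
time: 0.95
tool_pos: [386.2, 296.8, 259.9]
tcp_rot: [-3.14, -0.0, 2.187]
contact_force: [-0.9, -0.5, 0.5]
grip_width: 91.6
```

```bash
python3 m.py 440 170 260 1.571
```

```text
t 0.95 tcp [386.2 296.8 259.9] rot [-3.1401e+00 -1.0000e-04  2.1866e+00] w 91.6 F [-0.9 -0.5  0.5]
[-0.3365, -0.0733, -0.0001] [-0.003, 0.001, 1.176] dist 138.0
```

Request:
carry_out(
  moves=[-0.09,-0.02,0,0,0,0.28,1,-0.17,-0.035,0,0,0,0.56,1,-0.25,-0.055,0,0,0,0.8,1,-0.336,-0.073,0,0,0,1,1,-0.336,-0.073,0,0,0,1,1,-0.336,-0.073,0,0,0,1,1,-0.336,-0.073,0,0,0,1,1,-0.336,-0.073,0,0,0,1,1],
)

```text
time: 1.75
tool_pos: [439.4, 171.5, 259.9]
tcp_rot: [-3.14, 0.0, 1.666]
contact_force: [0.2, -1.0, 0.9]
grip_width: 91.8
```

Run:
```python
from h import *
import pickle
o=get_obs();c=get_calibration("wrist");im=capture("wrist");cv2.imwrite("pics/w1.png",im[:,:,::-1]);pickle.dump(c,open("w1.pkl","wb"))
print(o['tool_pos'],c['cam_to_world'][:3,3],o['tcp_rot'])
```

```text
[439.41236837 171.50773913 259.90122787] [432.26322909 252.06130332 400.87741924] [-3.13997386e+00  4.08693070e-04  1.66558536e+00]
```

View pics/w1.png

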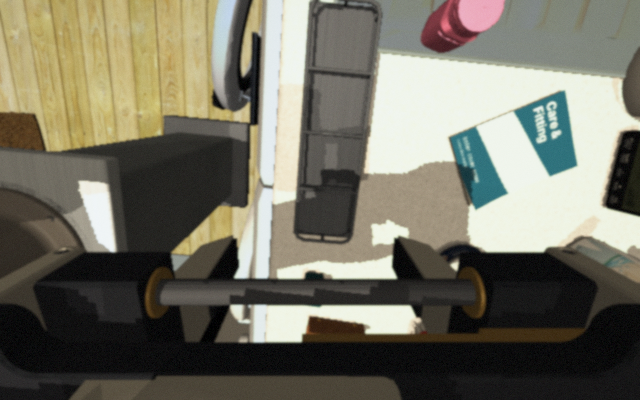

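The wrist view shows the whole wire rack at about (295-380, 0-240), with hoops near rows 70, 132 and 185.

Run:
```python
from h import *
import pickle
im=cv2.imread("pics/w1.png")[0:250,280:400]
im=cv2.resize(im[:125],None,fx=5,fy=5,interpolation=cv2.INTER_CUBIC);cv2.imwrite("pics/w1a.png",im[:600])
im=cv2.imread("pics/w1.png")[120:245,280:400]
im=cv2.resize(im,None,fx=4.8,fy=4.8,interpolation=cv2.INTER_CUBIC);cv2.imwrite("pics/w1b.png",im)
```

```text
(no output)
```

View pics/w1a.png

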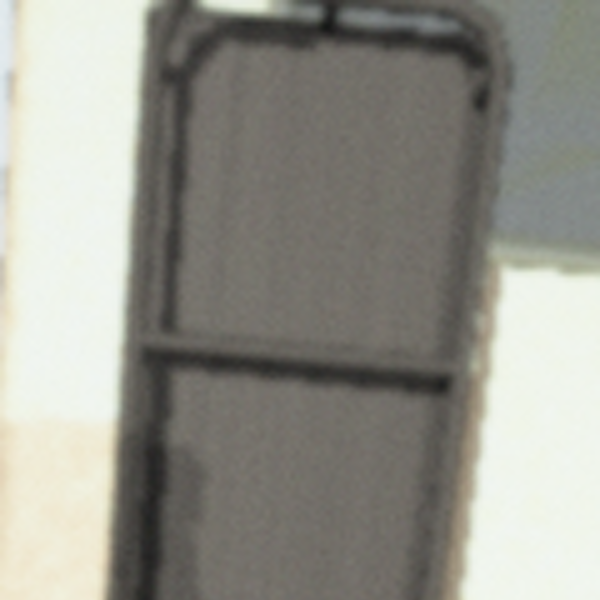

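View pics/w1b.png

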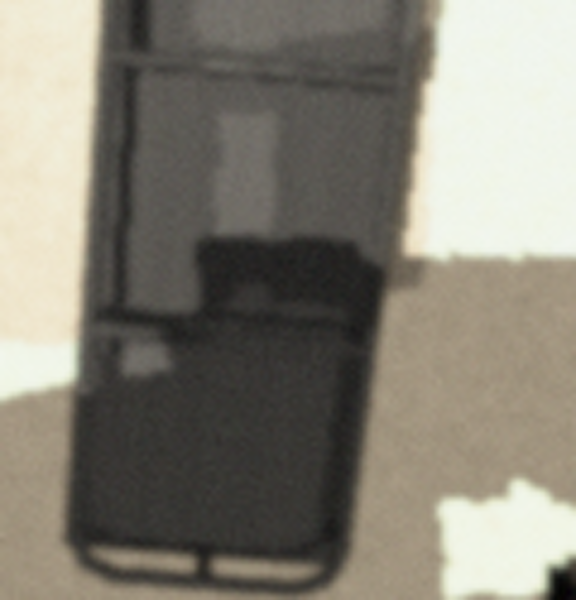

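```bash
cat >> h.py <<'E'
def fitm(obs,x0,robust=False):
    # obs: list of (calib, uv, localpt)
    def res(p): return np.concatenate([(proj(c,rackpts(p,[q]))[0]-uv) for c,uv,q in obs])
    r=least_squares(res,x0);return r.x,r.fun.reshape(-1,2)
E
python3 - <<'E'
from h import *
import pickle
c=pickle.load(open("w1.pkl","rb"));T=get_calibration("top");S=get_calibration("scene")
a=lambda p:un(p,5,(280,0));b=lambda p:un(p,4.8,(280,120));t2=lambda p:un(p,5.3,(180,215));s2=lambda p:un(p,5.6,(165,170))
w=[(c,a((304,353)),(0,72,32)),(c,b((257,68)),(0,0,32)),(c,b((227,334)),(0,-72,32))]
t=[(T,t2((190,131)),(0,72,32)),(T,t2((322,131)),(0,0,32)),(T,t2((452,131)),(0,-72,32))]
print(fitm(w,[450,220,0]));print(fitm(t,[450,220,0]));P,r=fitm(w+t,[450,220,0]);print(P,r)
print(ray(c,b((205,580)),32)) 
print(rackpts(P,[(0,-144,32)]))
print(rackpts(P,[(0,y,12) for y in(108,36,-36,-108)]).round(1).tolist())
for n,cc,s,off,fn in(("w1a.png",c,5,(280,0),0),("w1b.png",c,4.8,(280,120),0),("s2.png",S,5.6,(165,170),0)):
    im=cv2.imread("pics/"+n)
    for z,L,D,col in((34.5,146.5,42,(0,0,255)),(0,146.5,42,(255,0,0))):
        q=proj(cc,rackpts(P,[(D,L,z),(D,-L,z),(-D,-L,z),(-D,L,z)]));q=((q-off+.5)*s-.5).round().astype(int);cv2.polylines(im,[q],True,col,1)
    for y in(72,0,-72):
        q=proj(cc,rackpts(P,[(40,y,33),(-40,y,33)]));q=((q-off+.5)*s-.5).round().astype(int);cv2.polylines(im,[q],True,(0,255,0),1)
    cv2.imwrite("pics/p_"+n,im)
A=cv2.imread("pics/p_w1b.png");B=cv2.imread("pics/p_s2.png");cv2.imwrite("pics/c2.png",cv2.resize(np.hstack([A[:448],B[:448]]),(800,270)))
cv2.imwrite("pics/c2.png",np.vstack([B[:340],np.hstack([cv2.resize(A,(260,260)),cv2.resize(cv2.imread("pics/p_w1a.png"),(260,260)),np.zeros((260,264,3),np.uint8)])])[:600,:784])
E
```

```text
(array([ 4.56889106e+02,  2.27108619e+02, -2.87894741e-03]), array([[ 0.00873107, -0.22716829],
       [ 0.06492845, -0.32007681],
       [-0.07867634,  0.64759881]]))
(array([4.58256809e+02, 2.24517670e+02, 1.76114423e-02]), array([[-0.05427956, -0.00280034],
       [-0.10713464, -0.00055291],
       [ 0.16189699,  0.0016895 ]]))
[4.57124894e+02 2.26732346e+02 5.26033428e-04] [[-0.03832707  0.12431522]
 [ 0.22109498  0.01055043]
 [ 0.25800077  0.95973662]
 [-0.82121151 -0.05020868]
 [-0.886877    0.37562162]
 [-0.62406783  0.80061391]]
[458.16105984  82.98966459  32.        ]
[[457.2006429   82.73236624  32.        ]]
[[457.1, 334.7, 12.0], [457.1, 262.7, 12.0], [457.1, 190.7, 12.0], [457.2, 118.7, 12.0]]
```

View pics/c2.png

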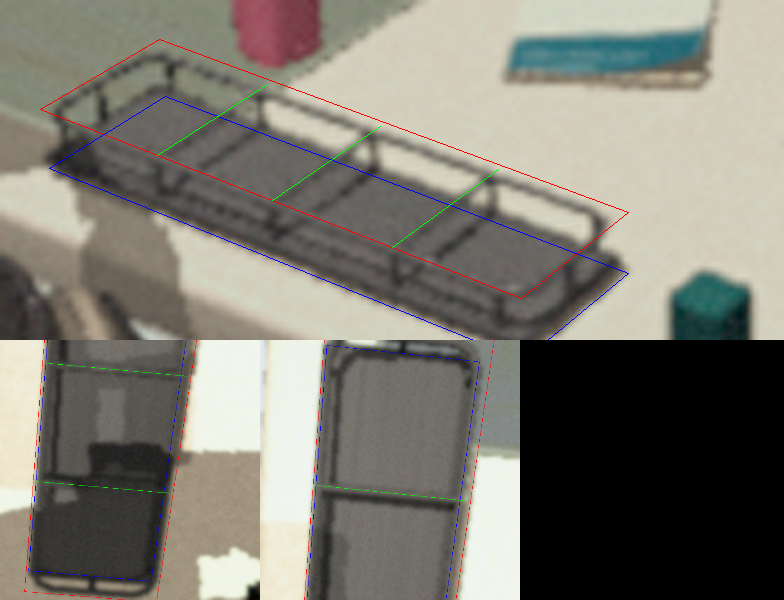

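```bash
python3 m.py 440 40 260 1.571 480 -60 260 1.47
```

```text
t 1.8 tcp [439.5 171.4 259.9] rot [-3.1401e+00  4.0000e-04  1.6653e+00] w 91.6 F [0.6 0.3 0.2]
[-0.3271, -0.0298, 0.0] [-0.003, 0.001, 0.18] dist 131.0
[-0.5854, 0.0462, 0.0] [-0.003, 0.001, 0.373] dist 235.0
```

Request:
carry_out(
  moves=[-0.12,0.005,0,0,0,0.1,1,-0.24,0.015,0,0,0,0.2,1,-0.36,0.03,0,0,0,0.3,1,-0.48,0.04,0,0,0,0.37,1,-0.6,0.045,0,0,0,0.37,1,-0.72,0.045,0,0,0,0.37,1,-0.84,0.045,0,0,0,0.37,1,-0.95,0.045,0,0,0,0.37,1],
)

```text
time: 2.6
tool_pos: [493.5, -206.7, 260.1]
tcp_rot: [-3.14, 0.001, 1.473]
contact_force: [0.8, 0.8, 0.1]
grip_width: 92.2
```

```bash
python3 m.py 482 -260 260 1.474
```

```text
t 2.6 tcp [ 493.5 -206.7  260.1] rot [-3.1405e+00  8.0000e-04  1.4726e+00] w 92.2 F [0.8 0.8 0.1]
[-0.1353, -0.0155, 0.0004] [-0.002, 0.002, -0.003] dist 54.0
```

Request:
carry_out(
  moves=[-0.1,-0.01,0,0,0,0,1,-0.135,-0.015,0,0,0,0,1,-0.135,-0.015,0,0,0,0,1,-0.135,-0.015,0,0,0,0,1,-0.135,-0.015,0,0,0,0,1,-0.135,-0.015,0,0,0,0,1,-0.135,-0.015,0,0,0,0,1,-0.135,-0.015,0,0,0,0,1],
)

```text
time: 3.4
tool_pos: [482.4, -259.3, 260.3]
tcp_rot: [-3.141, 0.001, 1.474]
contact_force: [0.3, 0.3, 0.1]
grip_width: 91.6
```

Run:
```python
from h import *
import pickle
o=get_obs();c=get_calibration("wrist");im=capture("wrist");cv2.imwrite("pics/w2.png",im[:,:,::-1]);pickle.dump(c,open("w2.pkl","wb"))
print(o['tool_pos'],c['cam_to_world'][:3,3],o['tcp_rot'])
a=cv2.imread("pics/w2.png")[0:200,250:450]
cv2.imwrite("pics/w2a.png",cv2.resize(a,None,fx=3,fy=3,interpolation=cv2.INTER_CUBIC))
```

```text
[ 482.43268586 -259.26655168  260.31136869] [ 490.62283662 -178.68224587  401.26030588] [-3.14070663e+00  8.50628553e-04  1.47354622e+00]
```

View pics/w2.png

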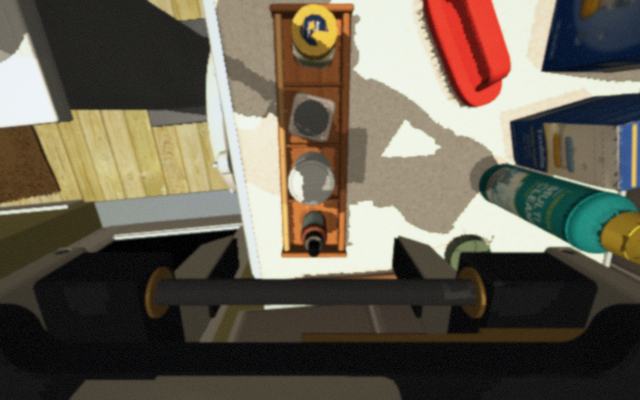

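View pics/w2a.png

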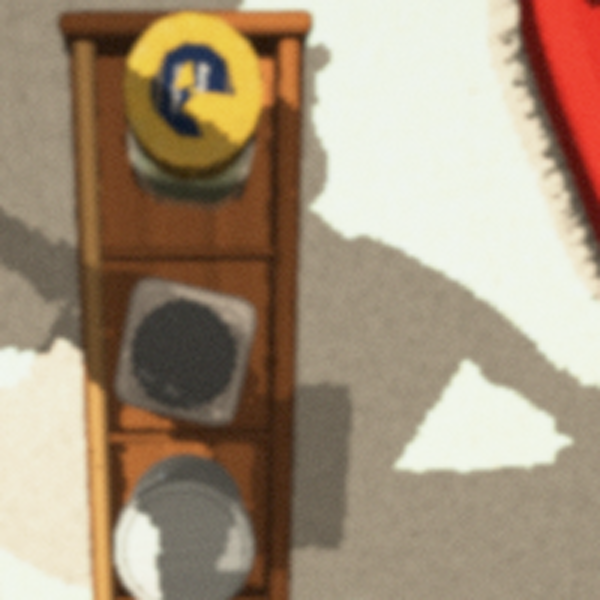

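The wrist view shows all four containers. In the 3x crop the shaker lid is at (194,91), the square cap at (183,348), and the canister lid at (184,550). The square bottle is turned about 0.16 rad clockwise relative to the rack.

```bash
python3 - <<'E'
from h import *
import pickle
c=pickle.load(open("w2.pkl","rb"));T=get_calibration("top");S=get_calibration("scene")
b=lambda p:un(p,3,(250,0));t1=lambda p:un(p,6.4,(330,200));s1=lambda p:un(p,5,(300,195))
for n,z,w,a,s in [("shaker",108,b((194,91)),(180,173),(212,60)),("square",101,b((183,348)),(348,202),(340,133)),("can",91,b((184,550)),(502,223),(467,208)),("drop",114,(314,246),(677,237),(628,236))]:
    print(n,ray(c,w,z)[:2].round(1),ray(T,t1(a),z)[:2].round(1),ray(S,s1(s),z)[:2].round(1),tri([(c,w),(T,t1(a)),(S,s1(s))]))
E
python3 m.py 495.5 -110.5 260 1.474 495.5 -110.5 150 1.474 495.5 -110.5 68 1.474
```

```text
shaker [ 496.7 -111.1] [ 495.2 -110. ] [ 496.9 -110.7] (array([ 496.0854409 , -110.65701376,  108.10764419]), np.float64(1.456344879284239))
square [ 485.9 -183.4] [ 484.5 -183.7] [ 485.2 -184.3] (array([ 485.34037742, -183.75394024,  100.62607248]), np.float64(1.1668031034211728))
can [ 479.  -253.4] [ 477.3 -252.8] [ 477.  -252.2] (array([ 477.97158968, -252.79297724,   90.64009767]), np.float64(1.6516927056826671))
drop [ 476.  -317.5] [ 471.1 -323. ] [ 466.3 -328.1] (array([ 474.16006679, -324.3527669 ,  106.11702015]), np.float64(4.687736920953192))
t 3.45 tcp [ 482.4 -259.4  260.3] rot [-3.1407e+00  9.0000e-04  1.4732e+00] w 91.8 F [0.9 0.3 0. ]
[0.3738, -0.0036, 0.0004] [-0.002, 0.002, -0.001] dist 150.0
[0.374, -0.0034, 0.2754] [-0.002, 0.002, -0.001] dist 186.0
[0.3742, -0.0032, 0.4804] [-0.002, 0.002, -0.001] dist 244.0
```

```bash
python3 - <<'E'
from h import *
T=get_calibration("top")
for p in((337,187),(382,180),(360,187),(372,167),(345,190)): print(p,[ray(T,p,z)[:2].round(0) for z in(0,40,90)])
E
python3 m.py 496.3 -110.7 260 1.474 496.3 -110.7 150 1.474 496.3 -110.7 110 1.474
```

```text
(337, 187) [array([624., -57.]), array([617., -55.]), array([608., -52.])]
(382, 180) [array([ 649., -195.]), array([ 641., -188.]), array([ 631., -180.])]
(360, 187) [array([ 625., -127.]), array([ 618., -123.]), array([ 609., -118.])]
(372, 167) [array([ 689., -164.]), array([ 679., -159.]), array([ 668., -152.])]
(345, 190) [array([615., -82.]), array([608., -79.]), array([600., -75.])]
t 3.45 tcp [ 482.4 -259.4  260.3] rot [-3.1407e+00  9.0000e-04  1.4732e+00] w 91.8 F [0.9 0.3 0. ]
[0.3735, -0.0016, 0.0004] [-0.002, 0.002, -0.001] dist 149.0
[0.3737, -0.0013, 0.2754] [-0.002, 0.002, -0.001] dist 186.0
[0.3738, -0.0012, 0.3754] [-0.002, 0.002, -0.001] dist 212.0
```

Request:
carry_out(
  moves=[0.12,0,0,0,0,0,0.85,0.24,0,0,0,0,0,0.85,0.34,-0.001,0,0,0,0,0.85,0.374,-0.001,0.06,0,0,0,0.85,0.374,-0.001,0.16,0,0,0,0.85,0.374,-0.001,0.26,0,0,0,0.85,0.374,-0.001,0.34,0,0,0,0.85,0.374,-0.001,0.375,0,0,0,0.85],
)

```text
time: 4.25
tool_pos: [494.8, -109.9, 107.3]
tcp_rot: [-3.136, -0.0, 1.473]
contact_force: [-0.1, 0.1, 0.3]
grip_width: 78.3
```

```bash
python3 m.py 496.3 -110.7 68 1.474
```

```text
t 4.25 tcp [ 494.8 -109.9  107.3] rot [-3.1362e+00 -4.0000e-04  1.4735e+00] w 78.3 F [-0.1  0.1  0.3]
[-0.0017, 0.0044, 0.0982] [-0.01, -0.001, -0.001] dist 39.0
```

Request:
carry_out(
  moves=[-0.001,0.003,0.05,0,0,0,0.85,-0.0015,0.004,0.098,0,0,0,0.85,-0.0015,0.004,0.098,0,0,0,0.85,-0.0015,0.004,0.098,0,0,0,0,-0.0015,0.004,0.098,0,0,0,0,-0.0015,0.004,0.098,0,0,0,0,-0.0015,0.004,0.098,0,0,0,0,-0.0015,0.004,0.098,0,0,0,0],
)

```text
time: 5.05
tool_pos: [496.3, -110.6, 68.6]
tcp_rot: [-3.137, -0.0, 1.474]
contact_force: [-0.3, -0.5, -0.5]
grip_width: 42.5
```

```bash
python3 m.py 496 -110 210 1.474
```

```text
t 5.05 tcp [ 496.3 -110.6   68.6] rot [-3.1369e+00 -1.0000e-04  1.4736e+00] w 42.5 F [-0.3 -0.5 -0.5]
[0.0016, -0.0026, -0.3535] [-0.009, -0.0, -0.001] dist 141.0
```

Gripped at 42.5 mm. Lift, after one holding row.

Request:
carry_out(
  moves=[0,0,0,0,0,0,0,0,0,-0.03,0,0,0,0,0,0,-0.1,0,0,0,0,0,0,-0.18,0,0,0,0,0,0,-0.26,0,0,0,0,0,0,-0.33,0,0,0,0,0.03,0,-0.35,0,0,0,0,0.1,0,-0.35,0,0,0,0],
)

```text
time: 5.85
tool_pos: [501.4, -71.4, 210.1]
tcp_rot: [-3.14, 0.001, 1.471]
contact_force: [0.8, 0.4, -2.1]
grip_width: 42.0
```

```bash
python3 m.py 457.3 334.7 210 1.571
```

```text
t 5.85 tcp [501.4 -71.4 210.1] rot [-3.1401e+00  7.0000e-04  1.4709e+00] w 42.0 F [ 0.8  0.4 -2.1]
[0.9991, -0.211, -0.0003] [-0.003, 0.001, -0.191] dist 408.0
```

Request:
carry_out(
  moves=[0.1,-0.02,0,0,0,-0.02,0,0.21,-0.045,0,0,0,-0.04,0,0.33,-0.07,0,0,0,-0.06,0,0.45,-0.095,0,0,0,-0.1,0,0.57,-0.12,0,0,0,-0.12,0,0.69,-0.145,0,0,0,-0.15,0,0.8,-0.17,0,0,0,-0.19,0,0.9,-0.19,0,0,0,-0.19,0],
)

```text
time: 6.65
tool_pos: [459.9, 297.1, 209.1]
tcp_rot: [-3.138, 0.001, 1.572]
contact_force: [0.6, -0.6, -1.7]
grip_width: 42.0
```

```bash
python3 m.py 457.3 334.7 210 1.571 457.3 334.7 120 1.571
```

```text
t 6.65 tcp [459.9 297.1 209.1] rot [-3.1384e+00  1.0000e-03  1.5721e+00] w 42.0 F [ 0.6 -0.6 -1.7]
[0.094, -0.0063, -0.0024] [-0.006, 0.002, 0.002] dist 38.0
[0.0942, -0.0056, 0.2226] [-0.006, 0.002, 0.002] dist 97.0
```

Request:
carry_out(
  moves=[0.06,-0.004,0,0,0,0,0,0.094,-0.006,0,0,0,0,0,0.094,-0.006,0.06,0,0,0,0,0.094,-0.006,0.14,0,0,0,0,0.094,-0.006,0.2,0,0,0,0,0.094,-0.006,0.235,0,0,0,0,0.094,-0.006,0.235,0,0,0,0,0.094,-0.006,0.235,0,0,0,0],
)

```text
time: 7.45
tool_pos: [457.2, 334.3, 115.1]
tcp_rot: [-3.138, 0.001, 1.572]
contact_force: [1.4, 0.6, -1.4]
grip_width: 42.0
```

```bash
python3 m.py 457.3 334.7 70 1.571
python3 - <<'E'
from h import *
im=capture("scene");cv2.imwrite("pics/s3.png",cv2.resize(im[120:260,120:320,::-1],None,fx=4,fy=4,interpolation=cv2.INTER_CUBIC))
im=capture("top");cv2.imwrite("pics/t3.png",cv2.resize(im[180:270,170:330,::-1],None,fx=5,fy=5,interpolation=cv2.INTER_CUBIC))
E
```

```text
t 7.45 tcp [457.2 334.3 115.1] rot [-3.1380e+00  1.3000e-03  1.5716e+00] w 42.0 F [ 1.4  0.6 -1.4]
[0.0011, 0.0007, 0.1129] [-0.007, 0.002, 0.001] dist 45.0
```

View pics/s3.png

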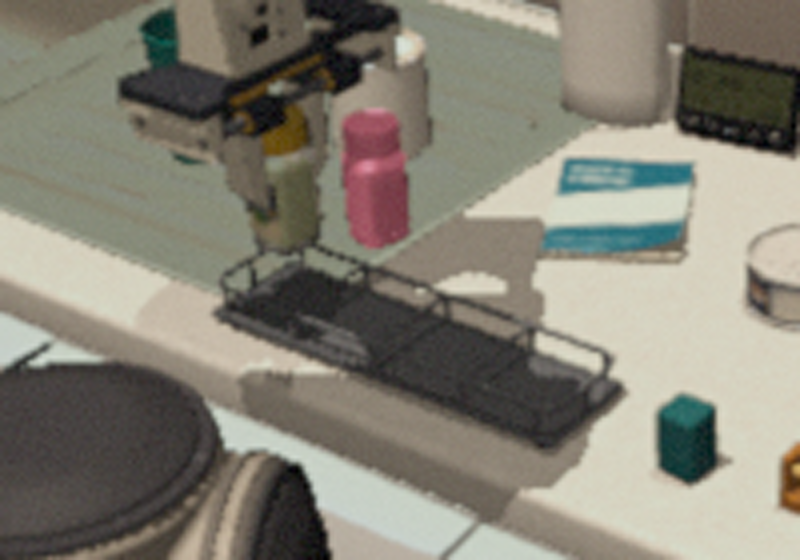

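View pics/t3.png

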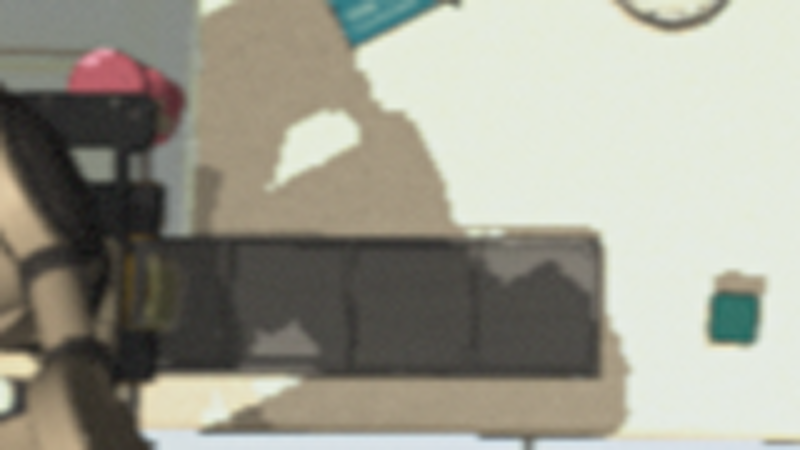

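Run:
```python
from h import *
T=get_calibration("top");S=get_calibration("scene")
import cv2
for p in((192,198),): print([ray(T,p,z).round(0) for z in(0,60,96)])
print([ray(S,(214,180),z).round(0) for z in(0,10)],[ray(S,(213,152),z).round(0) for z in(70,80,96)])
print(tri([(T,(191,198)),(S,(213,153))]))
```

```text
[array([582., 380.,   0.]), array([573., 363.,  60.]), array([568., 352.,  96.])]
[array([561., 351.,   0.]), array([548., 339.,  10.])] [array([598., 380.,  70.]), array([583., 366.,  80.]), array([560., 344.,  96.])]
(array([570.46196468, 356.91617862,  84.92449165]), np.float64(2.7641374651698))
```

Request:
carry_out(
  moves=[0,0,0.05,0,0,0,0,0,0,0.09,0,0,0,0,0,0,0.115,0,0,0,0,0,0,0.115,0,0,0,0,0,0,0.115,0,0,0,0.3,0,0,0.115,0,0,0,0.7,0,0,0.115,0,0,0,0.7,0,0,0.115,0,0,0,0.7],
)

```text
time: 8.35
tool_pos: [458.0, 334.9, 70.8]
tcp_rot: [-3.141, -0.0, 1.572]
contact_force: [-0.8, 0.7, 0.2]
grip_width: 61.1
```

```bash
python3 m.py 457.3 334.7 210 1.571
python3 - <<'E'
from h import *
im=capture("scene");cv2.imwrite("pics/s4.png",cv2.resize(im[120:260,120:320,::-1],None,fx=4,fy=4,interpolation=cv2.INTER_CUBIC))
E
```

```text
t 8.35 tcp [458.  334.9  70.8] rot [-3.1410e+00 -4.0000e-04  1.5718e+00] w 61.1 F [-0.8  0.7  0.2]
[-0.0004, -0.0018, -0.3481] [-0.001, -0.001, 0.001] dist 139.0
```

View pics/s4.png

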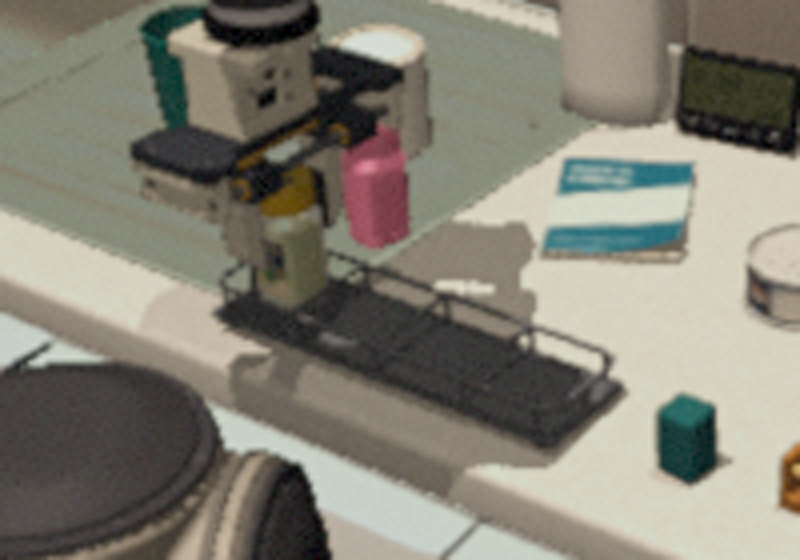

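Request:
carry_out(
  moves=[0,0,-0.04,0,0,0,0.7,0,0,-0.12,0,0,0,0.7,0,0,-0.22,0,0,0,0.7,0,0,-0.32,0,0,0,0.7,-0.06,0.01,-0.35,0,0,0,0.7,-0.18,0.03,-0.35,0,0,0,0.7,-0.3,0.05,-0.35,0,0,0,0.85,-0.35,0.06,-0.35,0,0,0,0.85],
)

```text
time: 9.2
tool_pos: [482.4, 191.7, 211.0]
tcp_rot: [-3.141, 0.001, 1.57]
contact_force: [-0.2, 0.1, -0.6]
grip_width: 75.4
```

```bash
python3 m.py 485.4 -183.7 210 1.32
python3 - <<'E'
from h import *
import pickle
im=capture("wrist");c=get_calibration("wrist");pickle.dump(c,open("w5.pkl","wb"));cv2.imwrite("pics/w5.png",im[:,:,::-1])
im=capture("scene");cv2.imwrite("pics/s5.png",cv2.resize(im[120:260,120:320,::-1],None,fx=4,fy=4,interpolation=cv2.INTER_CUBIC))
E
```

```text
t 9.2 tcp [482.4 191.7 211. ] rot [-3.1414e+00  6.0000e-04  1.5698e+00] w 75.4 F [-0.2  0.1 -0.6]
[-0.9385, 0.0085, 0.0032] [-0.0, 0.001, 0.477] dist 375.0
```

View pics/w5.png

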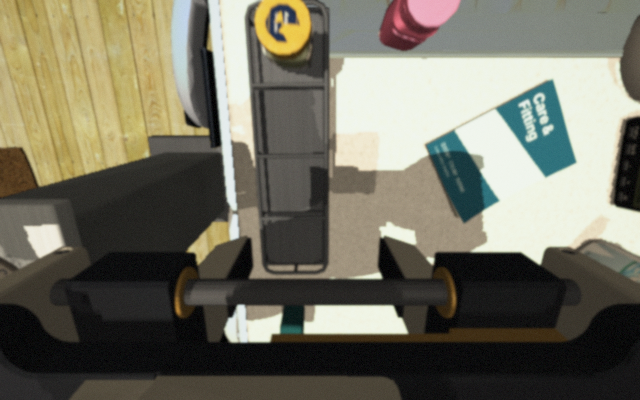

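View pics/s5.png

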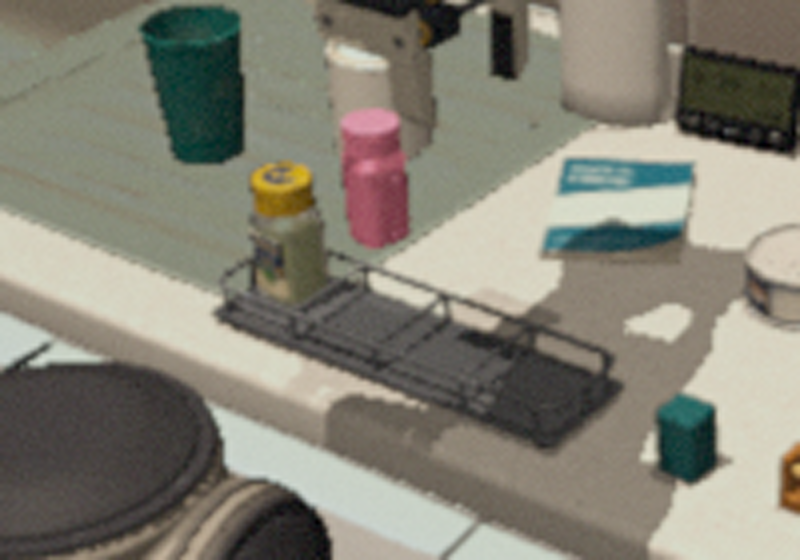

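Run:
```python
import cv2
a=cv2.imread("pics/w5.png")
cv2.imwrite("pics/w5a.png",cv2.resize(a[0:140,240:350],None,fx=4.2,fy=4.2,interpolation=cv2.INTER_CUBIC))
cv2.imwrite("pics/w5b.png",cv2.resize(a[135:275,240:350],None,fx=4.2,fy=4.2,interpolation=cv2.INTER_CUBIC))
```

```text
(no output)
```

View pics/w5a.png

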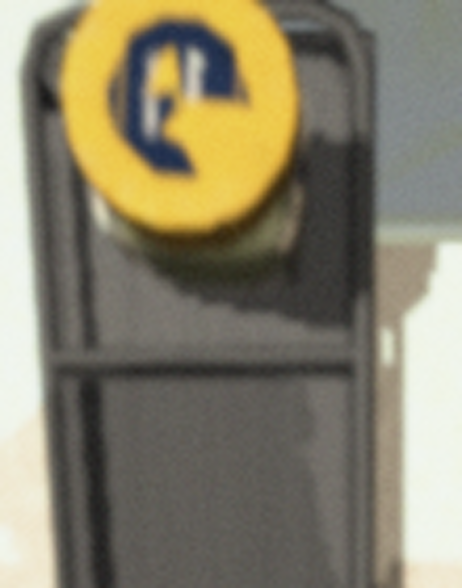

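View pics/w5b.png

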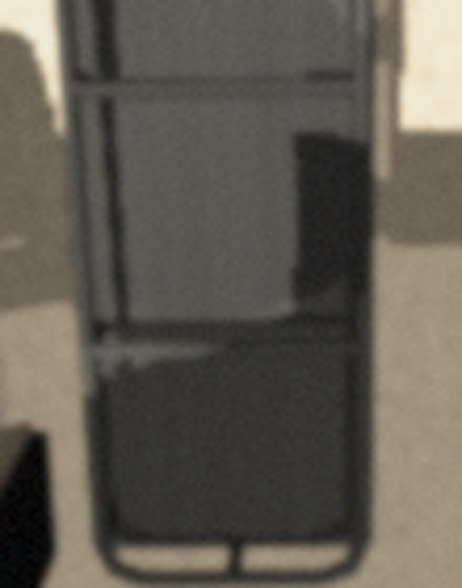

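Run:
```python
from h import *
import pickle
c=pickle.load(open("w5.pkl","rb"))
a=lambda p:un(p,4.2,(240,0));b=lambda p:un(p,4.2,(240,135))
w=[(c,a((208,360)),(0,72,33)),(c,b((220,88)),(0,0,33)),(c,b((229,347)),(0,-72,33))]
print(fitm(w,[450,220,0])); print("lid",ray(c,a((180,113)),108)); print(ray(c,b((235,575)),32))
T=get_calibration("top");im=capture("top");cv2.imwrite("pics/t5.png",cv2.resize(im[205:265,170:310,::-1],None,fx=5.6,fy=5.6,interpolation=cv2.INTER_CUBIC))
```

```text
(array([4.58474802e+02, 2.23933227e+02, 1.16534274e-02]), array([[ 0.04857859, -0.7143992 ],
       [-0.12441644,  0.20514229],
       [ 0.07761862,  0.70233485]]))
lid [459.90617577 329.88712088 108.        ]
[459.23298816  81.01200351  32.        ]
```

View pics/t5.png

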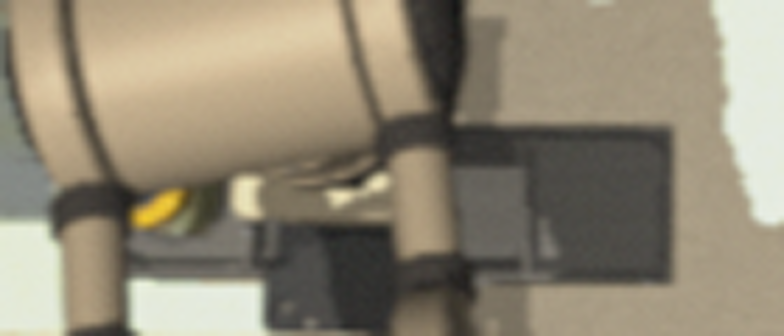

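Request:
carry_out(
  moves=[-0.12,0.001,0,0,0,0.06,0.85,-0.24,0.002,0,0,0,0.12,0.85,-0.36,0.003,0,0,0,0.18,0.85,-0.48,0.004,0,0,0,0.24,0.85,-0.6,0.005,0,0,0,0.3,0.85,-0.72,0.006,0,0,0,0.36,0.85,-0.84,0.008,0,0,0,0.42,0.85,-0.938,0.008,0,0,0,0.477,0.85],
)

```text
time: 10.15
tool_pos: [485.5, -182.6, 210.8]
tcp_rot: [3.141, -0.001, 1.319]
contact_force: [0.6, -0.1, -0.2]
grip_width: 78.5
```

```bash
python3 m.py 485.4 -183.7 210 1.32  485.4 -183.7 130 1.32
python3 - <<'E'
from h import *
import pickle
im=capture("wrist");c=get_calibration("wrist");pickle.dump(c,open("w6.pkl","wb"));cv2.imwrite("pics/w6.png",im[:,:,::-1])
E
```

```text
t 10.15 tcp [ 485.5 -182.6  210.8] rot [ 3.1413e+00 -6.0000e-04  1.3186e+00] w 78.5 F [ 0.6 -0.1 -0.2]
[-0.0027, 0.0004, 0.0021] [0.001, -0.001, -0.003] dist 1.0
[-0.0028, 0.0003, 0.2021] [0.001, -0.001, -0.003] dist 81.0
```

View pics/w6.png

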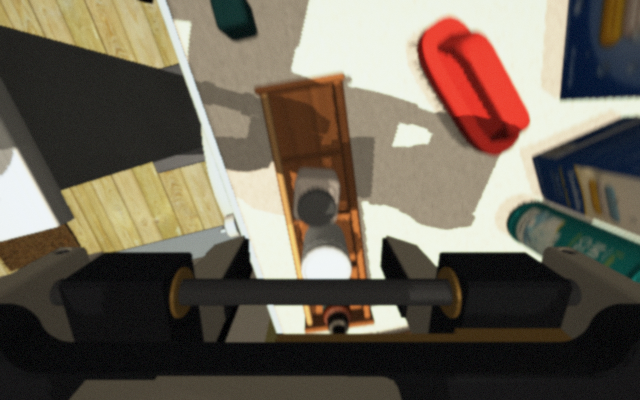

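Run:
```python
import cv2
a=cv2.imread("pics/w6.png")
cv2.imwrite("pics/w6a.png",cv2.resize(a[150:260,260:400],None,fx=5,fy=5,interpolation=cv2.INTER_CUBIC))
```

```text
(no output)
```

View pics/w6a.png

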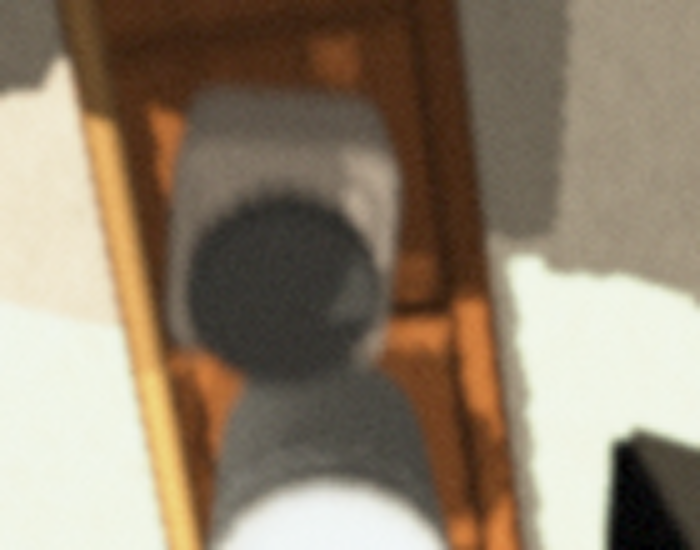

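```bash
python3 - <<'E'
from h import *
import pickle
c=pickle.load(open("w6.pkl","rb"));print(ray(c,un((283,286),5,(260,150)),101))
E
python3 m.py 485.6 -183.7 130 1.265  485.6 -183.7 62 1.265
```

```text
[ 486.80003485 -190.20747093  101.        ]
t 10.2 tcp [ 485.7 -187.7  210.7] rot [3.1398e+00 2.7000e-03 1.3145e+00] w 78.1 F [ 0.3 -6.3  1. ]
[0.0101, -0.0032, 0.2018] [0.004, 0.005, 0.095] dist 81.0
[0.0106, -0.0035, 0.3718] [0.004, 0.005, 0.095] dist 149.0
```

Request:
carry_out(
  moves=[0.01,-0.003,0.04,0,0,0.05,0.85,0.01,-0.003,0.12,0,0,0.095,0.85,0.01,-0.003,0.2,0,0,0.095,0.85,0.01,-0.003,0.28,0,0,0.095,0.85,0.01,-0.0035,0.34,0,0,0.095,0.85,0.01,-0.0035,0.372,0,0,0.095,0.85,0.01,-0.0035,0.372,0,0,0.095,0.85,0.01,-0.0035,0.372,0,0,0.095,0.6],
)

```text
time: 11.0
tool_pos: [486.3, -183.1, 62.2]
tcp_rot: [3.139, 0.002, 1.266]
contact_force: [-0.0, 0.6, 0.1]
grip_width: 73.5
```

Request:
carry_out(
  moves=[0,0,0,0,0,0,0,0,0,0,0,0,0,0,0,0,0,0,0,0,0,0,0,0,0,0,0,0,0,0,0,0,0,0,0,0,0,0,0,0,0,0,0,0,0,0,0,0,0,0,0,0,0,0,0,0],
)

```text
time: 11.8
tool_pos: [486.5, -183.2, 62.8]
tcp_rot: [3.139, 0.002, 1.266]
contact_force: [-0.8, 0.7, 5.7]
grip_width: 45.7
```

```bash
python3 m.py 485 -183 210 1.265;python3 - <<'E'
from h import *
im=capture("scene");cv2.imwrite("pics/s6.png",cv2.resize(im[150:300,290:460,::-1],None,fx=4,fy=4,interpolation=cv2.INTER_CUBIC))
E
```

```text
t 11.8 tcp [ 486.5 -183.2   62.8] rot [3.1385e+00 2.5000e-03 1.2658e+00] w 45.7 F [-0.8  0.7  5.7]
[-0.0015, -0.0027, -0.368] [0.006, 0.005, 0.002] dist 147.0
```

View pics/s6.png

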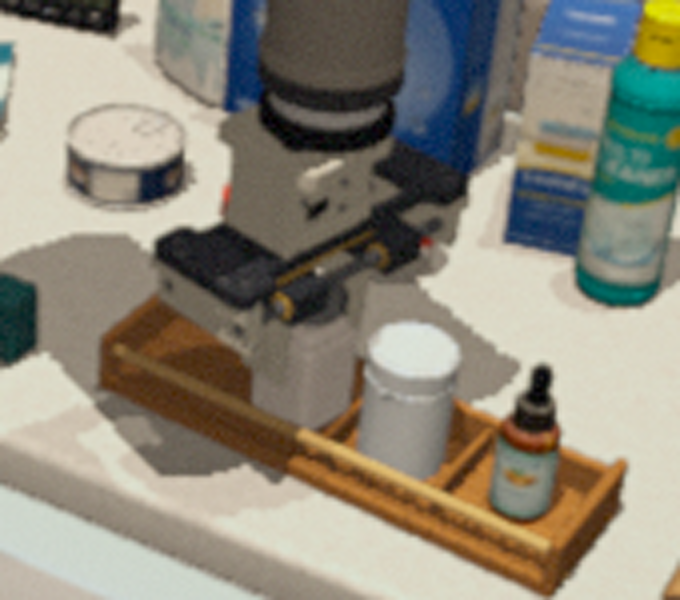

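Gripped at 45.7 mm, so the pads are flat on its faces. Lifting.

Request:
carry_out(
  moves=[0,0,-0.03,0,0,0,0,0,0,-0.1,0,0,0,0,0,0,-0.18,0,0,0,0,0,0,-0.26,0,0,0,0,0,0,-0.33,0,0,0,0,0.02,0,-0.35,0,0,0,0,0.1,-0.03,-0.35,0,0,0,0,0.2,-0.06,-0.35,0,0,0,0],
)

```text
time: 12.65
tool_pos: [486.8, -98.8, 202.0]
tcp_rot: [3.139, 0.002, 1.263]
contact_force: [1.3, 0.8, -2.7]
grip_width: 45.7
```

```bash
python3 m.py 457.2 262.7 203 1.571
```

```text
t 12.65 tcp [486.8 -98.8 202. ] rot [3.1392e+00 2.5000e-03 1.2631e+00] w 45.7 F [ 1.3  0.8 -2.7]
[0.8388, -0.3443, -0.0054] [0.004, 0.005, -0.588] dist 363.0
```

Request:
carry_out(
  moves=[0.11,-0.045,0,0,0,-0.08,0,0.22,-0.09,0,0,0,-0.16,0,0.33,-0.135,0,0,0,-0.24,0,0.44,-0.18,0,0,0,-0.32,0,0.55,-0.225,0,0,0,-0.4,0,0.66,-0.27,0,0,0,-0.48,0,0.76,-0.31,-0.003,0.002,0.002,-0.55,0,0.83,-0.34,-0.005,0.004,0.005,-0.588,0],
)

```text
time: 13.45
tool_pos: [456.3, 261.7, 201.8]
tcp_rot: [-3.14, 0.0, 1.574]
contact_force: [0.6, 0.4, -2.7]
grip_width: 45.4
```

```bash
python3 m.py 457.2 262.7 203 1.571 457.2 262.7 63 1.571
```

```text
t 13.45 tcp [456.3 261.7 201.8] rot [-3.1397e+00  3.0000e-04  1.5741e+00] w 45.4 F [ 0.6  0.4 -2.7]
[0.0024, 0.0023, -0.0029] [-0.004, 0.0, 0.006] dist 2.0
[0.0025, 0.003, 0.3471] [-0.004, 0.0, 0.006] dist 139.0
```

Request:
carry_out(
  moves=[0.0025,0.0025,0,-0.004,0,0.006,0,0.0025,0.0025,0.05,-0.004,0,0.006,0,0.0025,0.0025,0.13,-0.004,0,0.006,0,0.0025,0.0025,0.21,-0.004,0,0.006,0,0.0025,0.003,0.27,-0.004,0,0.006,0,0.0025,0.003,0.31,-0.004,0,0.006,0,0.0025,0.003,0.335,-0.004,0,0.006,0,0.0025,0.003,0.345,-0.004,0,0.006,0],
)

```text
time: 14.25
tool_pos: [456.3, 262.1, 62.7]
tcp_rot: [-3.139, 0.001, 1.57]
contact_force: [-11.9, -2.5, 27.9]
grip_width: 46.0
```

```bash
python3 m.py 457.2 262.7 63 1.571
```

```text
t 14.25 tcp [456.3 262.1  62.7] rot [-3.1390e+00  1.3000e-03  1.5703e+00] w 46.0 F [-11.9  -2.5  27.9]
[0.0016, 0.0022, -0.0007] [-0.005, 0.003, -0.001] dist 1.0
```

Request:
carry_out(
  moves=[0,0,-0.002,0,0,0,0,0,0,-0.002,0,0,0,0,0,0,-0.002,0,0,0,0.3,0,0,-0.002,0,0,0,0.8,0,0,-0.002,0,0,0,0.8,0,0,-0.002,0,0,0,0.8,0,0,-0.04,0,0,0,0.8,0,0,-0.1,0,0,0,0.8],
)

```text
time: 15.05
tool_pos: [455.5, 261.7, 102.0]
tcp_rot: [-3.136, 0.003, 1.57]
contact_force: [0.3, -0.2, 0.1]
grip_width: 73.4
```

```bash
python3 m.py 478 -60 210 1.474;python3 - <<'E'
from h import *
im=capture("scene");cv2.imwrite("pics/s7.png",cv2.resize(im[120:260,120:320,::-1],None,fx=4,fy=4,interpolation=cv2.INTER_CUBIC))
E
```

```text
t 15.05 tcp [455.5 261.7 102. ] rot [-3.1360e+00  2.5000e-03  1.5703e+00] w 73.4 F [ 0.3 -0.2  0.1]
[-0.805, 0.0551, -0.2682] [-0.01, 0.005, 0.184] dist 340.0
```

View pics/s7.png

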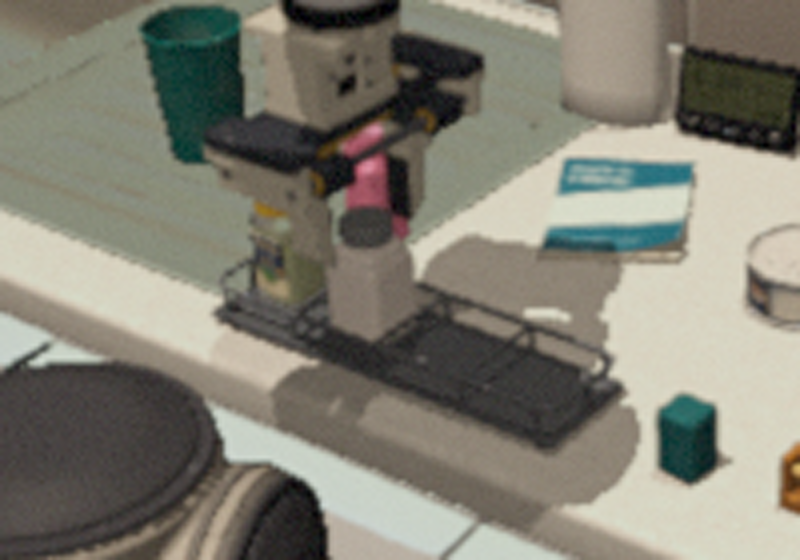

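Request:
carry_out(
  moves=[0,0,-0.1,0,0,0,0.85,0,0,-0.2,0,0,0,0.85,0,0,-0.26,-0.01,0.005,0,0.85,-0.12,0.01,-0.268,-0.01,0.005,0.03,0.85,-0.24,0.02,-0.268,-0.01,0.005,0.06,0.85,-0.36,0.03,-0.268,-0.01,0.005,0.1,0.85,-0.48,0.04,-0.268,-0.01,0.005,0.14,0.85,-0.6,0.05,-0.268,-0.01,0.005,0.18,0.85],
)

```text
time: 15.9
tool_pos: [477.5, 20.9, 213.9]
tcp_rot: [3.134, -0.003, 1.476]
contact_force: [0.4, -0.1, -0.2]
grip_width: 77.9
```

```bash
python3 m.py 478 -252.8 210 1.474
```

```text
t 15.9 tcp [477.5  20.9 213.9] rot [ 3.1341 -0.0034  1.4757] w 77.9 F [ 0.4 -0.1 -0.2]
[-0.6812, 0.0661, 0.008] [0.014, -0.006, 0.003] dist 274.0
```

Request:
carry_out(
  moves=[-0.12,0.012,0,0.005,-0.003,0,0.85,-0.24,0.024,0.004,0.01,-0.006,0,0.85,-0.36,0.036,0.008,0.014,-0.006,0.003,0.85,-0.48,0.048,0.008,0.014,-0.006,0.003,0.85,-0.6,0.059,0.008,0.014,-0.006,0.003,0.85,-0.68,0.066,0.008,0.014,-0.006,0.003,0.85,-0.681,0.066,0.008,0.014,-0.006,0.003,0.85,-0.681,0.066,0.008,0.014,-0.006,0.003,0.85],
)

```text
time: 16.7
tool_pos: [477.6, -253.0, 209.6]
tcp_rot: [-3.141, -0.001, 1.472]
contact_force: [-0.3, 1.0, 0.8]
grip_width: 78.2
```

```bash
python3 m.py 478 -252.8 210 1.474  478 -252.8 61 1.474
python3 - <<'E'
from h import *
import pickle
c=get_calibration("wrist");im=capture("wrist");pickle.dump(c,open("w8.pkl","wb"));cv2.imwrite("pics/w8.png",im[:,:,::-1])
cv2.imwrite("pics/w8a.png",cv2.resize(im[140:340,230:430,::-1],None,fx=3,fy=3,interpolation=cv2.INTER_CUBIC))
E
```

```text
t 16.7 tcp [ 477.6 -253.   209.6] rot [-3.1412e+00 -9.0000e-04  1.4725e+00] w 78.2 F [-0.3  1.   0.8]
[0.0007, 0.0008, -0.0011] [-0.001, -0.002, -0.003] dist 1.0
[0.0003, 0.001, 0.3714] [-0.001, -0.002, -0.003] dist 149.0
```

View pics/w8a.png

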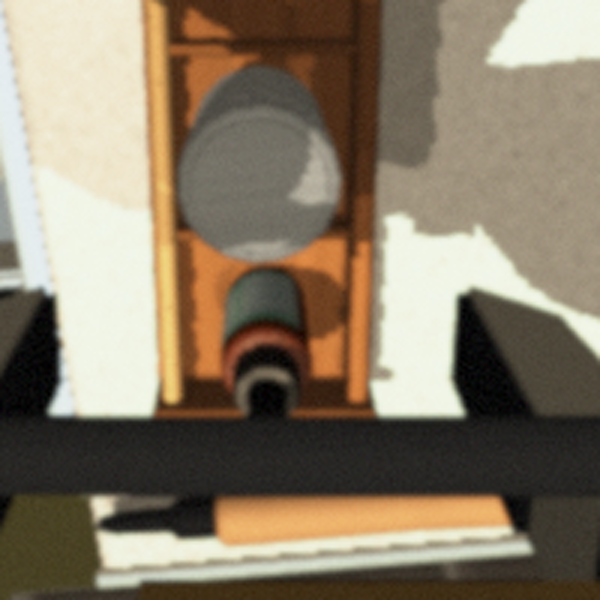

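Run:
```python
from h import *
import pickle
c=pickle.load(open("w8.pkl","rb"));u=lambda p:un(p,3,(230,140))
print(ray(c,u((260,184)),91),ray(c,u((265,362)),82),ray(c,u((263,270)),12), ray(c,u((267,385)),95),proj(c,[(471,-325,82)]))
W=(482.6,-218.1,-.097);print(rackpts(W,[(0,-108,0)]))
```

```text
[ 479.38053406 -252.29504773   91.        ] [ 474.68145208 -318.40164025   82.        ] [ 475.02816196 -313.82356484   12.        ] [ 475.06897466 -319.77851994   95.        ] [[315.05325564 266.3639388 ]]
[[ 472.14042039 -325.59231226    0.        ]]
```

Request:
carry_out(
  moves=[0.0005,0.001,0.03,0,0,0,0.85,0.0005,0.001,0.11,0,0,0,0.85,0.0005,0.001,0.2,0,0,0,0.85,0.0005,0.001,0.28,0,0,0,0.85,0.0005,0.001,0.34,0,0,0,0.85,0.0005,0.001,0.371,0,0,0,0.85,0.0005,0.001,0.371,0,0,0,0.85,0.0005,0.001,0.371,0,0,0,0.6],
)

```text
time: 17.55
tool_pos: [478.7, -251.6, 62.0]
tcp_rot: [3.141, -0.001, 1.475]
contact_force: [0.4, -0.4, -0.5]
grip_width: 74.1
```

Request:
carry_out(
  moves=[0,0,0,0,0,0,0,0,0,0,0,0,0,0,0,0,0,0,0,0,0,0,0,0,0,0,0,0,0,0,0,0,0,0,0,0,0,0,0,0,0,0,0,0,-0.005,0,0,0,0,0,0,-0.015,0,0,0,0],
)

```text
time: 18.35
tool_pos: [478.3, -251.4, 67.7]
tcp_rot: [-3.141, -0.001, 1.475]
contact_force: [-0.3, -0.2, -2.2]
grip_width: 50.7
```

```bash
python3 m.py 478 -252.8 203 1.474
```

```text
t 18.35 tcp [ 478.3 -251.4   67.7] rot [-3.1411e+00 -1.1000e-03  1.4746e+00] w 50.7 F [-0.3 -0.2 -2.2]
[-0.0032, -0.0006, -0.3383] [-0.001, -0.002, 0.001] dist 135.0
```

Request:
carry_out(
  moves=[0,0,-0.06,0,0,0,0,0,0,-0.14,0,0,0,0,0,0,-0.22,0,0,0,0,0,0,-0.3,0,0,0,0,0.02,0,-0.338,0,0,0,0,0.1,0,-0.34,0,0,0,0,0.2,0,-0.34,0,0,0,0,0.32,0,-0.34,0,0,0,0],
)

```text
time: 19.15
tool_pos: [490.5, -123.6, 203.9]
tcp_rot: [-3.141, -0.001, 1.472]
contact_force: [0.5, 0.3, -1.6]
grip_width: 50.7
```

```bash
python3 m.py 457.5 190.7 203 1.571
```

```text
t 19.15 tcp [ 490.5 -123.6  203.9] rot [-3.1412e+00 -9.0000e-04  1.4723e+00] w 50.7 F [ 0.5  0.3 -1.6]
[0.774, -0.1593, 0.0031] [-0.001, -0.002, -0.189] dist 316.0
```

Request:
carry_out(
  moves=[0.12,-0.025,0,0,0,-0.03,0,0.24,-0.05,0,0,0,-0.06,0,0.36,-0.075,0,0,0,-0.09,0,0.48,-0.1,0,0,0,-0.12,0,0.6,-0.125,0,0,0,-0.15,0,0.7,-0.145,0,0,0,-0.189,0,0.774,-0.159,0,0,0,-0.189,0,0.774,-0.159,0,0,0,-0.189,0],
)

```text
time: 19.95
tool_pos: [456.7, 193.9, 204.2]
tcp_rot: [-3.141, -0.002, 1.576]
contact_force: [0.4, 0.1, -2.8]
grip_width: 50.6
```

```bash
python3 m.py 457.5 190.7 62.5 1.571
```

```text
t 19.95 tcp [456.7 193.9 204.2] rot [-3.1409e+00 -1.9000e-03  1.5756e+00] w 50.6 F [ 0.4  0.1 -2.8]
[-0.0087, 0.0022, 0.3542] [-0.001, -0.004, 0.009] dist 142.0
```

Request:
carry_out(
  moves=[-0.0085,0.002,0,0,-0.004,0.009,0,-0.0085,0.002,0.05,0,-0.004,0.009,0,-0.0085,0.002,0.13,0,-0.004,0.009,0,-0.0085,0.002,0.21,0,-0.004,0.009,0,-0.0085,0.002,0.27,0,-0.004,0.009,0,-0.0085,0.002,0.315,0,-0.004,0.009,0,-0.0085,0.002,0.34,0,-0.004,0.009,0,-0.0085,0.002,0.352,0,-0.004,0.009,0],
)

```text
time: 20.75
tool_pos: [457.4, 189.7, 62.8]
tcp_rot: [-3.14, 0.001, 1.569]
contact_force: [-7.8, -1.3, 24.0]
grip_width: 50.5
```

```bash
python3 m.py 457.5 190.7 62.5 1.571
```

```text
t 20.75 tcp [457.4 189.7  62.8] rot [-3.1395e+00  7.0000e-04  1.5693e+00] w 50.5 F [-7.8 -1.3 24. ]
[0.0026, 0.0003, 0.0007] [-0.004, 0.001, -0.003] dist 1.0
```

Request:
carry_out(
  moves=[0,0,-0.002,0,0,0,0,0,0,-0.002,0,0,0,0,0,0,-0.002,0,0,0,0.3,0,0,-0.002,0,0,0,0.85,0,0,-0.002,0,0,0,0.85,0,0,-0.002,0,0,0,0.85,0,0,-0.04,0,0,0,0.85,0,0,-0.1,0,0,0,0.85],
)

```text
time: 21.55
tool_pos: [456.5, 189.5, 102.2]
tcp_rot: [-3.136, 0.001, 1.569]
contact_force: [0.5, -0.0, 1.0]
grip_width: 77.4
```

```bash
python3 m.py 478 -60 210 1.474;python3 - <<'E'
from h import *
im=capture("scene");cv2.imwrite("pics/s9.png",cv2.resize(im[120:260,120:320,::-1],None,fx=4,fy=4,interpolation=cv2.INTER_CUBIC))
E
```

```text
t 21.55 tcp [456.5 189.5 102.2] rot [-3.1364e+00  1.4000e-03  1.5694e+00] w 77.4 F [ 0.5 -0.   1. ]
[-0.6241, 0.0532, -0.269] [-0.01, 0.003, 0.182] dist 273.0
```

View pics/s9.png

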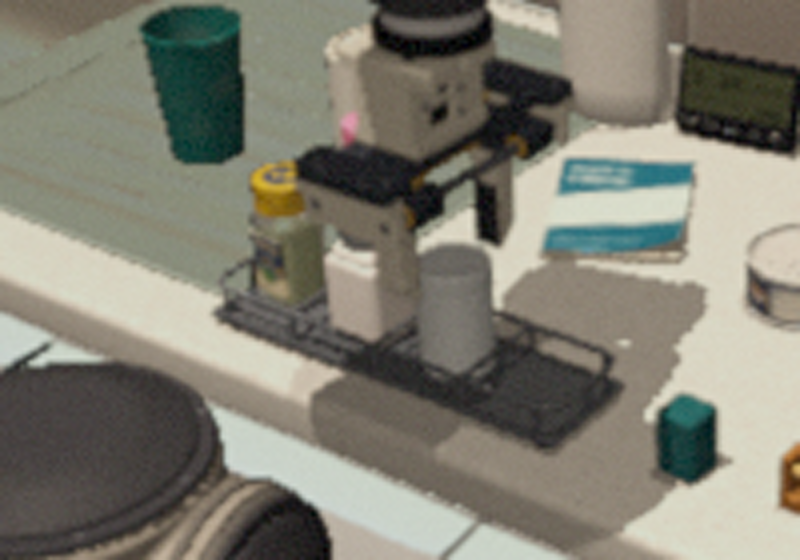

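Request:
carry_out(
  moves=[0,0,-0.1,0,0,0,0.7,0,0,-0.2,0,0,0,0.7,0,0,-0.26,-0.01,0.003,0,0.7,-0.12,0.01,-0.268,-0.01,0.003,0.03,0.7,-0.24,0.02,-0.268,-0.01,0.003,0.06,0.7,-0.36,0.03,-0.268,-0.01,0.003,0.1,0.7,-0.48,0.04,-0.268,-0.01,0.003,0.14,0.7,-0.6,0.05,-0.268,-0.01,0.003,0.18,0.7],
)

```text
time: 22.4
tool_pos: [478.3, -51.7, 213.8]
tcp_rot: [3.134, -0.002, 1.475]
contact_force: [1.4, -0.7, -0.7]
grip_width: 64.6
```

```bash
python3 m.py 473 -350 210 1.474
```

```text
t 22.4 tcp [478.3 -51.7 213.8] rot [ 3.1336e+00 -2.3000e-03  1.4748e+00] w 64.6 F [ 1.4 -0.7 -0.7]
[-0.7437, 0.0581, 0.0082] [0.015, -0.004, 0.002] dist 298.0
```

Request:
carry_out(
  moves=[-0.12,0.01,0,0.005,-0.003,0,0.7,-0.24,0.02,0.004,0.01,-0.004,0,0.7,-0.36,0.03,0.008,0.015,-0.004,0.002,0.7,-0.48,0.04,0.008,0.015,-0.004,0.002,0.7,-0.6,0.048,0.008,0.015,-0.004,0.002,0.7,-0.7,0.055,0.008,0.015,-0.004,0.002,0.7,-0.744,0.058,0.008,0.015,-0.004,0.002,0.7,-0.744,0.058,0.008,0.015,-0.004,0.002,0.7],
)

```text
time: 23.2
tool_pos: [472.4, -352.0, 209.4]
tcp_rot: [-3.141, -0.0, 1.471]
contact_force: [0.2, 0.2, 0.2]
grip_width: 64.6
```

Run:
```python
from h import *
import pickle
c=get_calibration("wrist");im=capture("wrist");pickle.dump(c,open("w10.pkl","wb"))
cv2.imwrite("pics/w10a.png",cv2.resize(im[120:280,260:390,::-1],None,fx=3.7,fy=3.7,interpolation=cv2.INTER_CUBIC))
c=get_calibration("wrist");print(c['cam_to_world'][:3,3])
W=(482.6,-218.1,-.097);print(rackpts(W,[(0,-108,0)]))
T=get_calibration("top");im=capture("top");cv2.imwrite("pics/t10.png",cv2.resize(im[200:265,330:455,::-1],None,fx=6.4,fy=6.4,interpolation=cv2.INTER_CUBIC))
```

```text
[ 480.85844315 -269.87711955  350.59357038]
[[ 472.14042039 -325.59231226    0.        ]]
```

View pics/w10a.png

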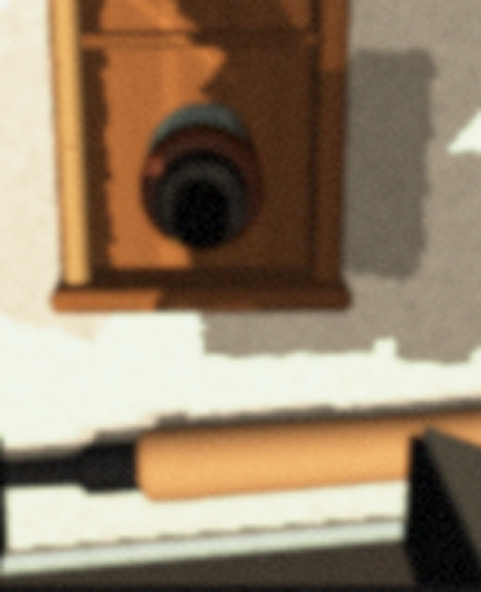

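```bash
python3 m.py 473 -324 210 1.474
```

```text
t 23.3 tcp [ 472.9 -349.1  209.7] rot [-3.1411e+00 -1.5000e-03  1.4738e+00] w 64.5 F [ 0.8  0.6 -0.5]
[0.0625, -0.0058, -0.0007] [-0.001, -0.003, -0.0] dist 25.0
```

Run:
```python
from h import *
import pickle
c=pickle.load(open("w10.pkl","rb"));u=lambda p:un(p,3.7,(260,120))
print(ray(c,u((201,183)),80),ray(c,u((203,198)),91),ray(c,u((198,212)),112))
```

```text
[ 474.77496715 -323.41638948   80.        ] [ 475.12745655 -325.02848817   91.        ] [ 474.14375403 -323.76583512  112.        ]
```

Request:
carry_out(
  moves=[0.0625,-0.002,0,0,-0.003,0,0.7,0.0625,-0.002,0.03,0,-0.003,0,0.7,0.0625,-0.002,0.1,0,-0.003,0,0.7,0.0625,-0.002,0.18,0,-0.003,0,0.7,0.0625,-0.002,0.25,0,-0.003,0,0.7,0.0625,-0.002,0.31,0,-0.003,0,0.7,0.0625,-0.002,0.343,0,-0.003,0,0.7,0.0625,-0.002,0.343,0,-0.003,0,0.7],
)

```text
time: 24.1
tool_pos: [473.8, -322.3, 70.9]
tcp_rot: [-3.138, -0.002, 1.475]
contact_force: [-0.3, 0.2, 0.4]
grip_width: 64.3
```

Request:
carry_out(
  moves=[0,0,0,0,0,0,0.5,0,0,0,0,0,0,0.4,0,0,0,0,0,0,0,0,0,0,0,0,0,0,0,0,0,0,0,0,0,0,0,0,0,0,0,0,0,0,0,0,0,0,0,0,0,0,0,0,0,0],
)

```text
time: 24.9
tool_pos: [474.2, -322.6, 71.5]
tcp_rot: [-3.139, -0.001, 1.475]
contact_force: [1.3, 0.6, 6.2]
grip_width: 31.3
```

```bash
python3 m.py 474 -324 213 1.474;python3 - <<'E'
from h import *
im=capture("scene");cv2.imwrite("pics/s11.png",cv2.resize(im[170:300,290:460,::-1],None,fx=4,fy=4,interpolation=cv2.INTER_CUBIC))
E
```

```text
t 24.9 tcp [ 474.2 -322.6   71.5] rot [-3.1392e+00 -1.4000e-03  1.4751e+00] w 31.3 F [1.3 0.6 6.2]
[-0.0031, -0.0011, -0.3538] [-0.005, -0.003, 0.002] dist 142.0
```

View pics/s11.png

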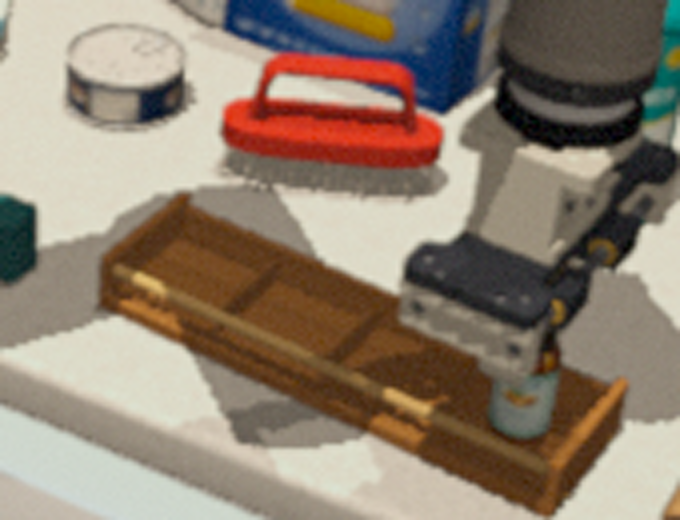

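Request:
carry_out(
  moves=[0,0,-0.03,0,0,0,0,0,0,-0.1,0,0,0,0,0,0,-0.18,0,0,0,0,0,0,-0.26,0,0,0,0,0,0,-0.32,0,0,0,0,0.02,0,-0.34,0,0,0,0,0.1,0,-0.34,0,0,0,0,0.2,0,-0.34,0,0,0,0],
)

```text
time: 25.75
tool_pos: [481.5, -242.6, 206.8]
tcp_rot: [-3.138, -0.002, 1.473]
contact_force: [0.5, 0.0, -1.7]
grip_width: 31.6
```

```bash
python3 m.py 474 -100 207 1.5 457.6 118.7 207 1.571;python3 - <<'E'
from h import *
im=capture("scene");cv2.imwrite("pics/s12.png",cv2.resize(im[130:300,290:460,::-1],None,fx=3.5,fy=3.5,interpolation=cv2.INTER_CUBIC))
E
```

```text
t 25.75 tcp [ 481.5 -242.6  206.8] rot [-3.1381e+00 -2.0000e-03  1.4727e+00] w 31.6 F [ 0.5  0.  -1.7]
[0.3529, -0.0536, 0.0004] [-0.007, -0.004, -0.052] dist 143.0
[0.893, -0.148, 0.0018] [-0.006, -0.004, -0.188] dist 362.0
```

View pics/s12.png

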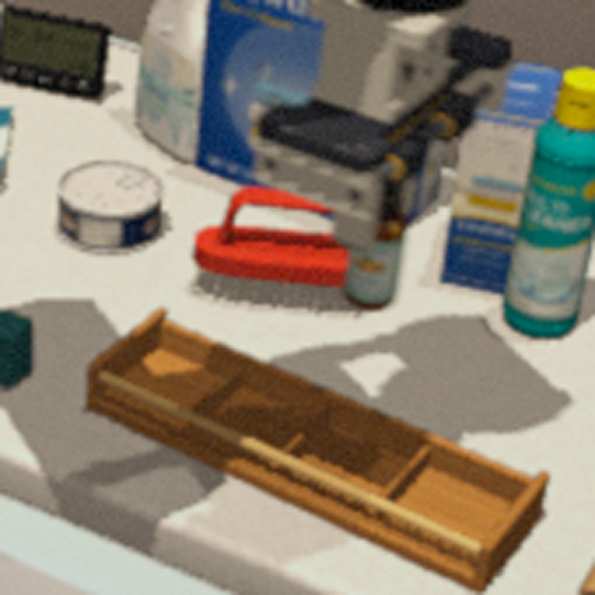

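Request:
carry_out(
  moves=[0.11,-0.018,0,0,0,-0.02,0,0.23,-0.038,0,0,0,-0.05,0,0.35,-0.058,0,0,0,-0.08,0,0.47,-0.078,0,0,0,-0.1,0,0.59,-0.098,0,-0.003,-0.002,-0.13,0,0.71,-0.118,0,-0.006,-0.004,-0.16,0,0.82,-0.136,0,-0.006,-0.004,-0.188,0,0.895,-0.148,0,-0.006,-0.004,-0.188,0],
)

```text
time: 26.6
tool_pos: [454.7, 128.9, 208.6]
tcp_rot: [-3.138, -0.005, 1.577]
contact_force: [1.0, -0.8, -1.3]
grip_width: 31.5
```

```bash
python3 m.py 457.6 119.7 207 1.571 457.6 119.7 71.8 1.571
```

```text
t 26.6 tcp [454.7 128.9 208.6] rot [-3.1378 -0.0053  1.5771] w 31.5 F [ 1.  -0.8 -1.3]
[-0.0231, 0.0072, 0.0039] [-0.007, -0.01, 0.012] dist 10.0
[-0.0249, 0.0084, 0.3419] [-0.007, -0.01, 0.012] dist 137.0
```

Request:
carry_out(
  moves=[-0.023,0.007,0,-0.007,-0.01,0.012,0,-0.023,0.007,0,-0.007,-0.01,0.012,0,-0.023,0.007,0.03,-0.007,-0.01,0.012,0,-0.023,0.007,0.09,-0.007,-0.01,0.012,0,-0.024,0.008,0.16,-0.007,-0.01,0.012,0,-0.024,0.008,0.21,-0.007,-0.01,0.012,0,-0.024,0.008,0.22,-0.007,-0.01,0.012,0,-0.024,0.008,0.22,-0.007,-0.01,0.012,0],
)

```text
time: 27.4
tool_pos: [457.3, 119.0, 120.2]
tcp_rot: [-3.14, 0.0, 1.569]
contact_force: [0.6, -0.9, -0.1]
grip_width: 31.2
```

```bash
python3 m.py 457.6 119.7 71.8 1.571
```

```text
t 27.4 tcp [457.3 119.  120.2] rot [-3.1396e+00  1.0000e-04  1.5694e+00] w 31.2 F [ 0.6 -0.9 -0.1]
[0.0018, 0.001, 0.1209] [-0.004, 0.0, -0.003] dist 48.0
```

Request:
carry_out(
  moves=[0.0015,0.001,0.05,-0.004,0,-0.003,0,0.0015,0.001,0.09,-0.004,0,-0.003,0,0.0015,0.001,0.112,-0.004,0,-0.003,0,0.0015,0.001,0.12,-0.004,0,-0.003,0,0.0015,0.001,0.12,-0.004,0,-0.003,0,0.0015,0.001,0.12,-0.004,0,-0.003,0.3,0.0015,0.001,0.12,-0.004,0,-0.003,0.7,0.0015,0.001,0.12,-0.004,0,-0.003,0.7],
)

```text
time: 28.2
tool_pos: [458.0, 119.7, 72.8]
tcp_rot: [3.14, 0.0, 1.571]
contact_force: [0.1, -0.5, -0.1]
grip_width: 43.1
```

Request:
carry_out(
  moves=[0,0,0,0,0,0,0.7,0,0,0,0,0,0,0.7,0,0,-0.03,0,0,0,0.7,0,0,-0.1,0,0,0,0.7,0,0,-0.2,0,0,0,0.7,0,0,-0.3,0,0,0,0.7,0,0,-0.38,0,0,0,0.7,0,0,-0.4,0,0,0,0.7],
)

```text
time: 29.0
tool_pos: [459.3, 119.9, 236.5]
tcp_rot: [3.133, -0.001, 1.571]
contact_force: [-0.1, 0.6, -0.5]
grip_width: 64.3
```

```bash
python3 m.py 470 150 240 1.571;python3 - <<'E'
from h import *
import pickle
c=get_calibration("wrist");im=capture("wrist");cv2.imwrite("pics/w13.png",im[:,:,::-1]);pickle.dump(c,open("w13.pkl","wb"))
im=capture("scene");cv2.imwrite("pics/s13.png",cv2.resize(im[120:260,120:320,::-1],None,fx=4,fy=4,interpolation=cv2.INTER_CUBIC))
E
```

```text
t 29.0 tcp [459.3 119.9 236.5] rot [ 3.1333e+00 -7.0000e-04  1.5711e+00] w 64.3 F [-0.1  0.6 -0.5]
[0.0753, 0.0268, -0.0086] [0.016, -0.001, 0.0] dist 32.0
```

View pics/s13.png

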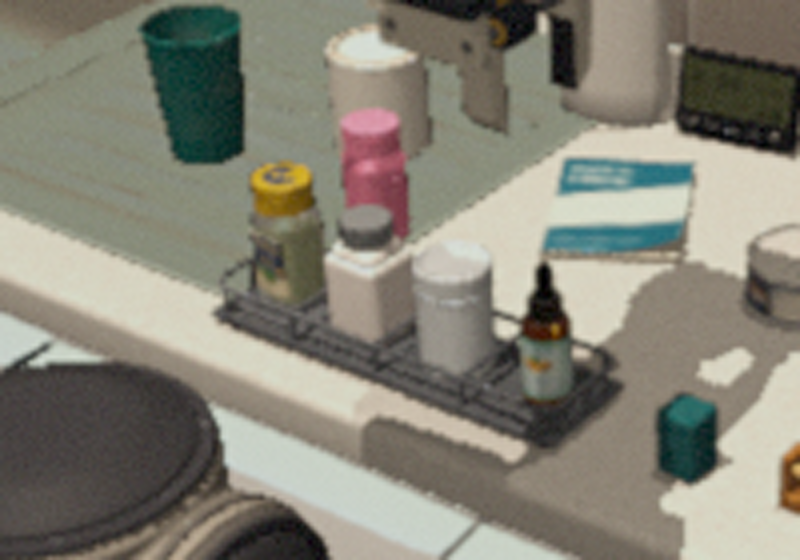

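View pics/w13.png

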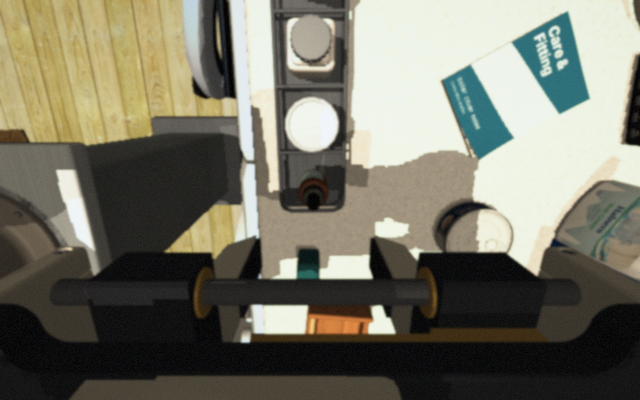

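All four stand upright in order, with no neighbours touching. I'll check the centring closer up.

Run:
```python
import cv2
a=cv2.imread("pics/w13.png")
cv2.imwrite("pics/w13a.png",cv2.resize(a[0:215,255:370],None,fx=2.8,fy=2.8,interpolation=cv2.INTER_CUBIC))
cv2.imwrite("pics/w13b.png",cv2.resize(a[80:220,260:370],None,fx=4.2,fy=4.2,interpolation=cv2.INTER_CUBIC))
```

```text
(no output)
```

View pics/w13a.png

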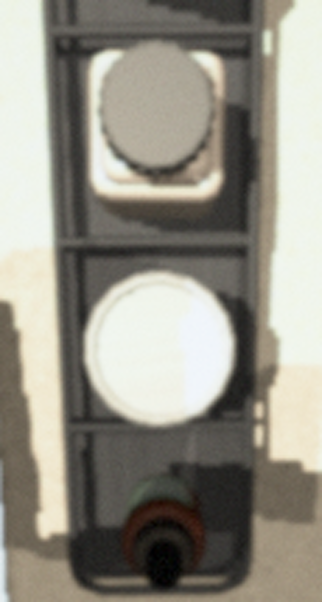

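View pics/w13b.png

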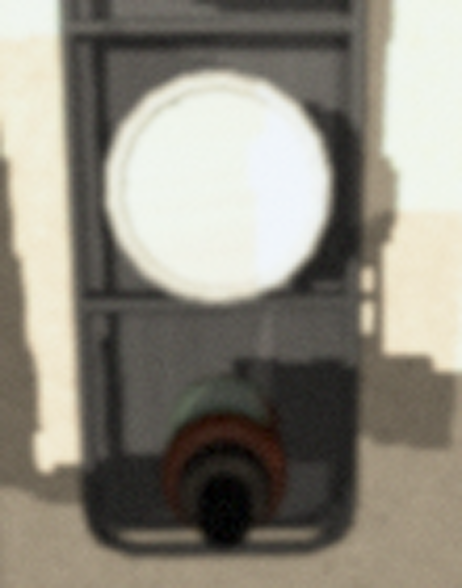

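Run:
```python
from h import *
import pickle
c=pickle.load(open("w13.pkl","rb"));a=lambda p:un(p,2.8,(255,0));b=lambda p:un(p,4.2,(260,80))
w=[(c,a((154,32)),(0,72,33)),(c,b((215,29)),(0,0,33)),(c,b((222,303)),(0,-72,33)),(c,b((222,546)),(0,-143,32))]
P,r=fitm(w,[450,220,0]);print(P,r)
ob={"sq":ray(c,a((157,105)),101),"can":ray(c,b((218,186)),91),"drop_sh":ray(c,b((224,470)),80),"tip":ray(c,b((223,508)),112)}
for k,v in ob.items():
    t=P[2];d=v[:2]-P[:2];print(k,v.round(1),"rack local",(np.cos(t)*d[0]+np.sin(t)*d[1]).round(1),(-np.sin(t)*d[0]+np.cos(t)*d[1]).round(1))
```

```text
[4.57089512e+02 2.26130184e+02 1.23817123e-02] [[ 0.08413622 -0.1800529 ]
 [ 0.11284238 -0.21348546]
 [-0.53857538  0.5443519 ]
 [ 0.34417404 -0.07534483]]
sq [457.4 259.6 101. ] rack local 0.7 33.5
can [457.7 188.7  91. ] rack local 0.2 -37.5
drop_sh [459.  119.5  80. ] rack local 0.6 -106.7
tip [458.7 119.3 112. ] rack local 0.3 -106.8
```

Request:
carry_out(
  moves=[0,0,0,0,0,0,0.7,0,0,0,0,0,0,0.7,0,0,0,0,0,0,0.7,0,0,0,0,0,0,0.7,0,0,0,0,0,0,0.7,0,0,0,0,0,0,0.7,0,0,0,0,0,0,0.7,0,0,0,0,0,0,0.7],
)

```text
time: 29.9
tool_pos: [458.2, 119.8, 233.7]
tcp_rot: [3.138, -0.0, 1.571]
contact_force: [0.3, -0.4, 0.1]
grip_width: 63.9
```

Run:
```python
from h import *
im=capture("scene");cv2.imwrite("pics/s14.png",im[:,:,::-1]);print(get_obs()['contact_force'])
```

```text
[0.08890525 0.75014998 0.03683712]
```

View pics/s14.png

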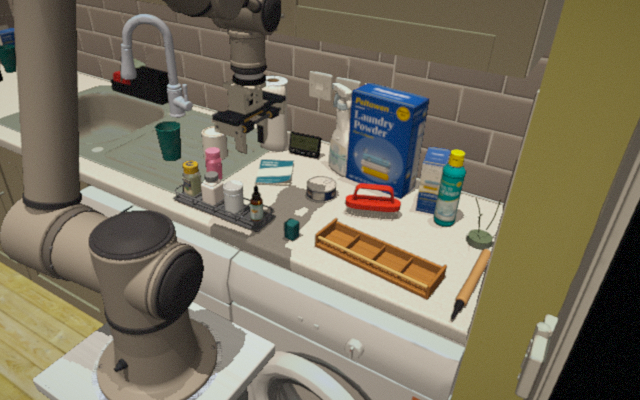

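The final picture shows the wooden rack empty and the four containers upright in the wire rack. The sponge (291,229), tin (321,188) and brush (373,200) look unmoved, and the gripper is clear above.

```bash
python3 -c "
from plant import *
print(close_job())"
```

```text
the job is handed in; nothing more can be done
None
```

I moved all four containers from the wooden rack to the wire rack in the same left-to-right order: shaker jar, square bottle, canister, dropper bottle. The job was handed in at about 30 s of the 109 s allowed.

- **Final picture:** all four stand upright and let go, with the gripper clear above them. The sponge block, low tin, scrubbing brush and pink look-alike appear untouched.
- **Centring:** the last wrist view put the square bottle, canister and dropper bottle within about 2.5 mm of their compartment centres. I checked the shaker jar only in an earlier view, which put it about 3 mm from its centre.
- **Disagreements:**
  - Two wrist views were paired with a camera pose read just after the picture, while the arm was still moving. Their absolute positions were off by about 4–5 mm, and I allowed for that.
  - The scene camera put the wire rack's rails about 4 mm from where the other two cameras had them. I went with those two.
- **Forces:** the highest readings were about 30 N at the wrist when setting down the square bottle and 25 N for the canister. Readings were taken only at the end of each move, so brief peaks in between would not show.

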